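# Dose the colour mugs with pouring medium

## Robot

A 6-joint arm with a two-finger parallel gripper is mounted at the origin on the work surface. World frame = base frame: x ahead of the robot, y to its left, z up, the work surface at z = 0. Lengths are in m, angles in rad, forces in N, time in s.
With the tool pointing down it reaches from about 0.35 to 0.775 m from the base axis. Payload 7.3 kg.
Tool frame: the origin (TCP) lies on the centre line of the jaws, within the pads' length; the fingertips stand robot.nose_length ahead of it and the grasp point (between the pads) is the TCP (robot.nose_length is the distance from the TCP to the fingertips, in m); z points along the fingers, y is the direction in which the jaws open and shut (so a half turn about z gives the same grasp; the last joint's range is limited). The gripper opens to 92 mm and grips with 3 to 60 N. Pads are 19 mm wide; open, the fingers measure 130 mm over their backs; the gripper's body (75 mm by 190 mm) begins 47 mm behind the grasp point.
Start: joints at [1.068, 0.342, 1.524, -0, 1.275, -0.146], TCP at [0.183, 0.492, 0.246] pointing down, gripper open.
Joint ranges: [-2.53, 2.53], [-0.77, 2.02], [0.04, 2.7], [-1, 4.14], [0.28, 2.66], [-3.11, 3.11]. Speed limits (rad/s): [2.57, 2.57, 3.14, 3.14, 3.14, 3.14].

## Interface

Orientations are given as [roll, pitch, yaw] about the fixed x, y, z axes, in that order (R = Rz(yaw) Ry(pitch) Rx(roll)).
In Python, from cell import robot, read_camera gives the robot as it stands.
- The arm moves only by the shell command python3 -m crank 'ROWS' [FORCE]. ROWS is JSON, a list of rows, each a list of 7 numbers: the shift along the tool's x, y, z in cm, then the turn, a rotation vector about the tool's x, y, z in degrees, then the opening, from 0 (shut) to 1 (fully open). In form: [[tx, ty, tz, wx, wy, wz, jaw], ...]. A call has 1 to 5 rows; each row is the pose to reach, as a shift and turn from the pose commanded when the call began, along the tool's axes at that moment; what a row does not reach only later rows make up. A row lasts 1/8 s, in which the tool goes at most 62.5 mm and 10.7 degrees, less where a joint would pass 70% of its speed; a pose out of reach is approached as far as the arm can. A call with a gripper value outside its range is refused whole. The fingers move at their own pace and stop on an object; FORCE is the grip in N (left out, the last holds). Time passes only in rows, so rows that repeat a pose let the fingers close. It gives the time, the measured TCP pose, the force and the opening at its end, in the units of the state.
- robot.observe(): the state, without advancing time (a new reading comes with each control period).
- read_camera(name): name is "scene" or "top" or "wrist"; returns a dict with "frame" (384x512x3 uint8, red, green, blue), "intrinsics" (3x3 intrinsics, pixels), "R" (3x3) and "t" (3): a world point X has camera coordinates R X + t. Camera axes: x right, y down, z forward; pixel columns grow to the right and rows downward; lengths in m; the calibration is good to about 2 mm. A picture is of the moment at which its call begins. There is no depth.
- robot.hand_in(): hands the job in, once; it reports no verdict.
The state is a dict: "time": time; "qpos": joint angles; "qvel": joint speeds; "joint_efforts": joint torques, N m; "tool_pos": TCP position; "tool_rot": TCP orientation; "contact_force": force on the tool from outside, world axes, zero at the start; "torque": the same for the moment, N m; "opening": finger opening in m.
Only numpy, scipy, OpenCV 4.12 (cv2) and the standard library are available. Lean on these libraries where they do the work, as an engineer would, in place of code of your own. Each camera call takes 0.05 s, during which the arm holds its last target.

## Task

In the painting studio, lift the big handled jug off the dosing scale and set it down on the black drip mat beside it. Then dose every colour mug that is on the table, working from the lightest colour to the darkest (white, yellow, blue, black; some of them may be missing): stand the mug on the scale centred under the pump's spout, press the pump head right down to its stop while the mug stands there, let the pump come up again, and set the mug down on the drip mat. At the end the jug and all the mugs stand upright on the mat with their whole foot on it; keep jug and mugs upright all the time and leave the other things where they are.

Things in the scene. Friction and masses are not known exactly. Their poses are not given: they have to be found in the camera images.
- jug: frosted pale-blue jug, open top, 130 mm high, weighted foot 92 mm, rim 102 mm across, about 280 g. Origin: centre of its underside, z up. Handle along its own +x: upright bar 16 mm thick (along y), 14 mm deep, centred 86 mm from the jug's axis, 40 to 122 mm above the foot, joined by level arms at both ends. Starts on the scale, handle pointing away from the pump bottle.
- mug_white: White mug, open top, 100 mm high, weighted foot 68 mm, rim 74 mm across, wall 3 mm, about 160 g. Origin: centre of its underside, z up. Handle along its own +x: upright bar 12 mm thick (along y), 14 mm deep, centred 60 mm from the mug's axis, 30 to 92 mm above the foot, joined by level arms at both ends. Starts at the robot's right, handle towards the robot, or is absent (None).
- mug_yellow: Yellow mug, open top, 100 mm high, weighted foot 68 mm, rim 74 mm across, wall 3 mm, about 160 g. Origin: centre of its underside, z up. Handle along its own +x: upright bar 12 mm thick (along y), 14 mm deep, centred 60 mm from the mug's axis, 30 to 92 mm above the foot, joined by level arms at both ends. Starts at the robot's right, handle towards the robot, or is absent (None).
- mug_blue: Blue mug, open top, 100 mm high, weighted foot 68 mm, rim 74 mm across, wall 3 mm, about 160 g. Origin: centre of its underside, z up. Handle along its own +x: upright bar 12 mm thick (along y), 14 mm deep, centred 60 mm from the mug's axis, 30 to 92 mm above the foot, joined by level arms at both ends. Starts at the robot's right, handle towards the robot, or is absent (None).
- mug_black: Black mug, open top, 100 mm high, weighted foot 68 mm, rim 74 mm across, wall 3 mm, about 160 g. Origin: centre of its underside, z up. Handle along its own +x: upright bar 12 mm thick (along y), 14 mm deep, centred 60 mm from the mug's axis, 30 to 92 mm above the foot, joined by level arms at both ends. Starts at the robot's right, handle towards the robot, or is absent (None).
- mat: black rubber drip mat fixed on the table between the dosing board and the mugs, 270 mm (its x) by 260 mm (its y), 3 mm thick. Origin: centre of its underside on the table.
- station: dosing board of plywood fixed to the table, 170 mm (its x) by 270 mm, 12 mm high. Origin on the table. It carries the scale and, 75 mm along its +y, the black pump bottle (76 mm across, neck and collar up to 225 mm high), in a wooden collar 96 mm square; all fixed. The spout points along -y.
- scale_top (a point): centre of the scale's level steel top, 142 mm square, 38 mm above the table, at y -60 mm of the dosing board, 135 mm from the bottle's axis. Same axes as the board.
- nozzle (a point): lower tip of the pump's downturned spout, an 11 mm black tube that reaches 115 mm level from the pump's axis at 270 mm height, over the scale. With the pump up the tip is 242 mm above the table, 204 mm above the scale's top and 20 mm nearer to the bottle than the scale's centre; it goes down with the head.
- pump_top (a point): centre of the flat top of the black round pump head, 42 mm across; 290 mm above the table when the pump is up. It is pressed straight down.
- pump (a joint): how far the pump head is pressed down (m): 0 up, 0.030 at its stop. The spring pushes it up again: about 3 N to start, 11 N at the stop.
- dropper_a: bystander, leave it alone: small black dropper bottle with a teal tip, 34 mm across, 90 mm high. Origin: centre of its underside.
- dropper_b: bystander, leave it alone: small black dropper bottle with a green tip, 34 mm across, 90 mm high. Origin: centre of its underside.
- dropper_c: bystander, leave it alone: small black dropper bottle with a yellow tip, 34 mm across, 90 mm high. Origin: centre of its underside.
- panel_a: bystander, leave it alone: small white painted panel, 60 by 80 by 18 mm, lying flat. Origin: centre of its underside.
- paint_tub: bystander, leave it alone: dark blue paint jar with a white cap, 60 mm across, 70 mm high. Origin: centre of its underside.
- tape: bystander, leave it alone: roll of cream masking tape lying flat, 90 mm across, 24 mm high. Origin: centre of its underside.
- brush: bystander, leave it alone: paint brush lying on the table, 160 mm long. Origin on its underside.
Not all that is in view belongs to the job. Leave any pink look-alike of the jug alone.

How it is judged:
By the outcome, as a careful person would: the job done as asked, in the order asked, and still so for the second after the job is handed in, with the robot touching nothing.
Of mug_white, mug_yellow, mug_blue, mug_black only 2 to 3 are there at a start; the rules pass over those that are not, and their reading is None.
At some moment in a run one of jug, mug_white, mug_yellow, mug_blue, mug_black may be knocked a few centimetres aside while the robot is not near it.
It also fails if it takes over 210 s, if anything falls off the work surface, if the arm or the gripper's body presses on something with over 40 N, if the wrist force passes 120 N, or if a joint passes its speed limit or range.

## Working session

There is one attempt and no reset: what is moved stays moved. The work goes in short steps, Python scripts to look and compute and a shell command to move; the robot and the scene stay as the last step left them, time stands still between calls to the robot, and variables do not carry over. Pictures are saved under pics/ and viewed, and the job is handed in when it is done.

```bash
ls; mkdir -p pics; python3 - <<'E'
from cell import robot, read_camera
import cv2
s=robot.observe(); print(s['time'],s['tool_pos'],s['tool_rot'],s['opening'],robot.nose_length)
for n in("scene","top","wrist"):
    c=read_camera(n); cv2.imwrite(f"pics/a_{n}.png",c["frame"][:,:,::-1]); print(n,c["intrinsics"].tolist(),c["R"].round(3).tolist(),c["t"])
E
```

```text
pics
0.0 [0.1831665  0.49161357 0.24504648] [-3.14009523e+00 -1.96563726e-04  2.78479867e+00] 0.0919411541210123 0.019
scene [[351.0685973689764, 0.0, 257.3722173957343], [0.0, 351.0685973689764, 188.1290507424681], [0.0, 0.0, 1.0]] [[0.86, 0.51, 0.005], [0.332, -0.551, -0.766], [-0.388, 0.661, -0.643]] [-0.40651541 -0.03943247  1.33591836]
top [[499.61816843573746, 0.0, 255.52389651141826], [0.0, 499.61816843573746, 190.26245972078152], [0.0, 0.0, 1.0]] [[-0.016, -1.0, 0.0], [-0.997, 0.016, -0.076], [0.076, -0.001, -0.997]] [-0.00459939  0.47303566  1.52807294]
wrist [[279.1734378823791, 0.0, 257.88761287742716], [0.0, 279.1734378823791, 190.26699392423782], [0.0, 0.0, 1.0]] [[0.349, 0.937, -0.001], [0.904, -0.337, 0.263], [0.246, -0.093, -0.965]] [-0.52428388 -0.03337271  0.39066624]
```

View pics/a_scene.png

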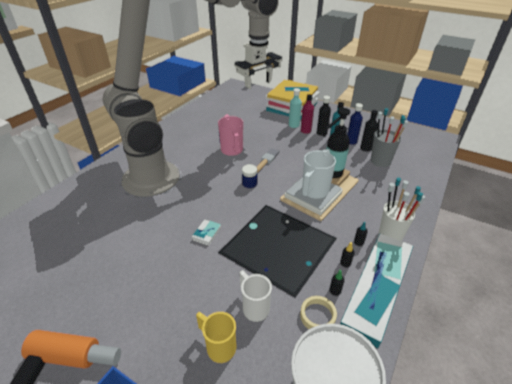

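View pics/a_top.png

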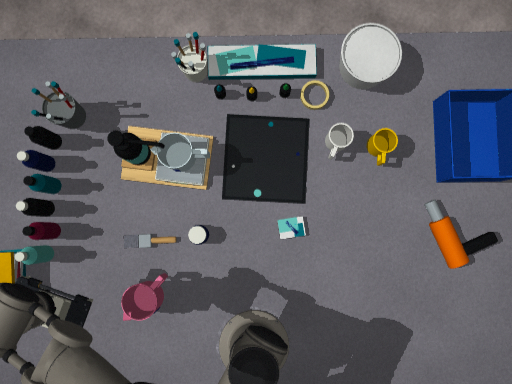

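View pics/a_wrist.png

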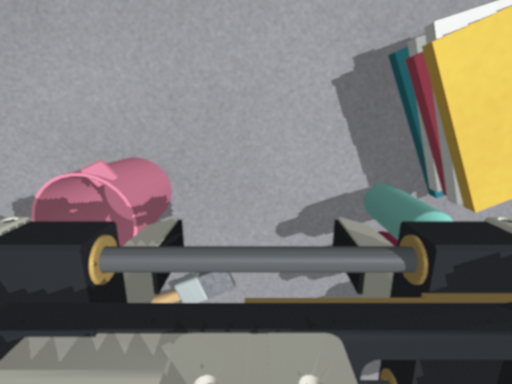

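Only the white and yellow mugs are present (top view: white around (340,137), yellow around (382,146)). The jug on the scale is around (175,150), the mat (223-308, 115-202), and the pump head around (123,143). I'll zoom in on these to measure them.

```bash
cat > h.py <<'E'
import numpy as np, cv2
from cell import robot, read_camera
from scipy.spatial.transform import Rotation as Ro
def ray(c,uv):
    K,R,t=c["intrinsics"],np.array(c["R"]),np.array(c["t"])
    uv=np.asarray(uv,float); d=R.T@np.linalg.solve(np.array(K),[uv[0],uv[1],1.]); return -R.T@t,d/np.linalg.norm(d)
def plane(c,uv,z):
    o,d=ray(c,uv); return o+d*(z-o[2])/d[2]
def tri(c1,p1,c2,p2):
    o1,d1=ray(c1,p1);o2,d2=ray(c2,p2)
    s=np.linalg.lstsq(np.stack([d1,-d2],1),o2-o1,rcond=None)[0]
    a=o1+s[0]*d1;b=o2+s[1]*d2; return (a+b)/2,np.linalg.norm(a-b)
def proj(c,X):
    x=np.array(c["R"])@np.asarray(X,float)+np.array(c["t"]);x=np.array(c["intrinsics"])@x;return x[:2]/x[2]
def zoom(c,x0,y0,w,h,k,fn):
    f=c["frame"][y0:y0+h,x0:x0+w,::-1]; cv2.imwrite("pics/"+fn,cv2.resize(f,None,fx=k,fy=k,interpolation=cv2.INTER_CUBIC))
def go(pos=None,yaw=None,rxy=True):
    """print shift (cm, tool axes) and turn (deg) from measured pose to target; tool straight down with yaw"""
    s=robot.observe(); p=np.array(s["tool_pos"]); R=Ro.from_euler("xyz",s["tool_rot"])
    print("t",round(s["time"],2),"p",p.round(4),"rpy",np.degrees(s["tool_rot"]).round(1),"f",np.round(s["contact_force"],1),"open",round(s["opening"],4),"q6",round(s["qpos"][5],2))
    if pos is not None: print("shift cm",(R.inv().apply(np.array(pos)-p)*100).round(2))
    if yaw is not None:
        T=Ro.from_euler("xyz",[180,0,yaw],degrees=True); print("turn",np.degrees((R.inv()*T).as_rotvec()).round(1))
E
python3 - <<'E'
from h import *
t=read_camera("top"); s=read_camera("scene")
zoom(t,100,95,220,120,3.6,"b_top1.png"); zoom(t,310,100,100,80,6,"b_top2.png")
zoom(s,220,90,150,200,3,"b_sc1.png"); zoom(s,180,250,120,120,5,"b_sc2.png")
w=read_camera("wrist"); st=robot.observe()
cw=-np.array(w["R"]).T@w["t"]; print(Ro.from_euler("xyz",st["tool_rot"]).inv().apply(cw-st["tool_pos"]))
E
```

```text
[ 0.07058182 -0.00018013 -0.13987233]
```

View pics/b_top1.png

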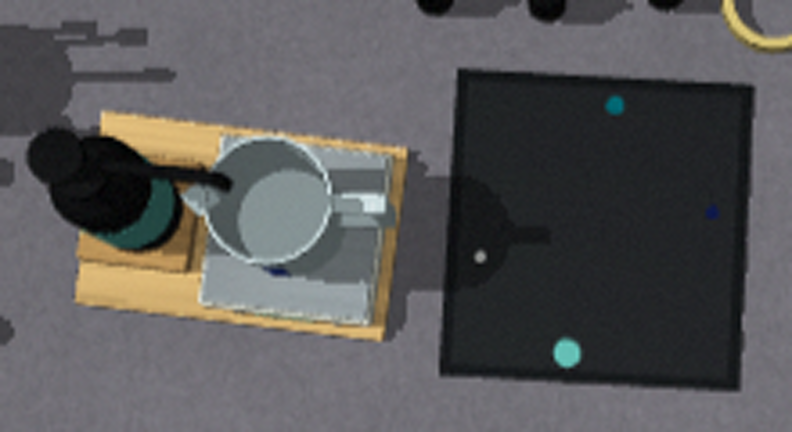

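View pics/b_top2.png

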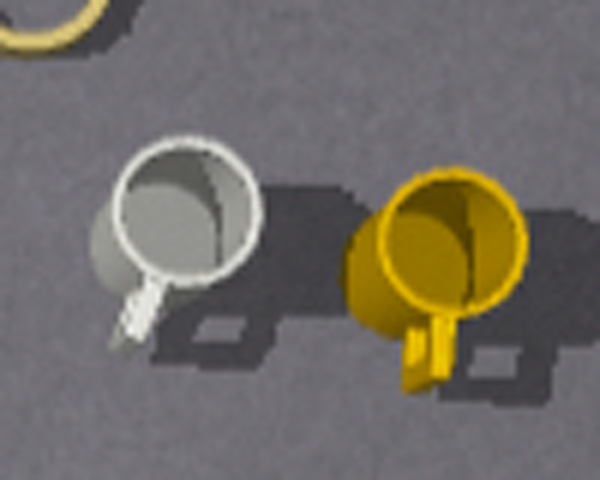

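View pics/b_sc1.png

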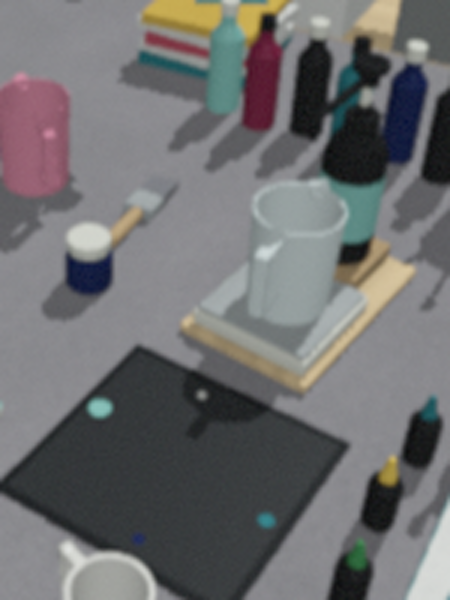

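View pics/b_sc2.png

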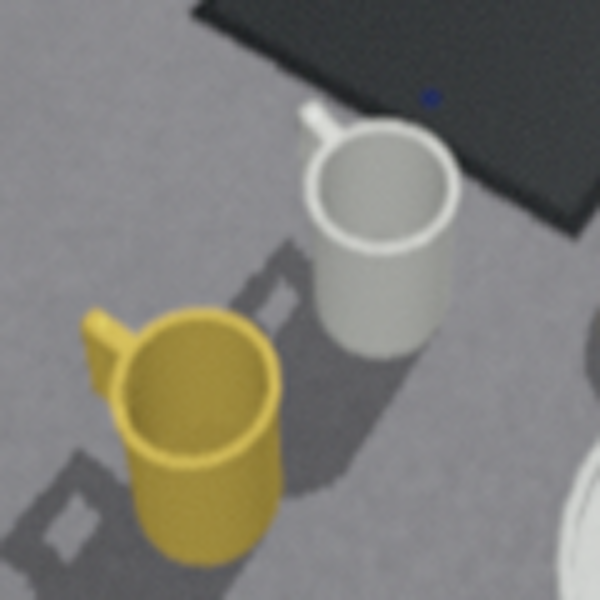

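```bash
cat > m0.py <<'E'
from h import *
t=read_camera("top"); s=read_camera("scene")
T1=lambda p:((p[0]+.5)/3.6-.5+100,(p[1]+.5)/3.6-.5+95)
T2=lambda p:((p[0]+.5)/6-.5+310,(p[1]+.5)/6-.5+100)
S1=lambda p:((p[0]+.5)/3-.5+220,(p[1]+.5)/3-.5+90)
S2=lambda p:((p[0]+.5)/5-.5+180,(p[1]+.5)/5-.5+250)
for n,pts,z in(("mat",[(459,68),(754,86),(740,390),(440,375)],.003),("board",[(103,110),(407,150),(382,342),(76,302)],.012),("scale",[(222,135),(391,155),(368,325),(200,302)],.038)):
    P=np.array([plane(t,T1(p),z) for p in pts]); c=P.mean(0)
    e=(P[0]+P[3]-P[1]-P[2])/2; f=(P[0]+P[1]-P[2]-P[3])/2
    print(n,P.round(3).tolist(),"c",c.round(4),"len",np.linalg.norm(e).round(3),np.linalg.norm(f).round(3),"ydir ang",np.degrees(np.arctan2(e[1],e[0])).round(1),"xdir",np.degrees(np.arctan2(f[1],f[0])).round(1))
for n,a,b in(("jugrim",T1((267,200)),S1((299,222))),("pump",T1((56,155)),S1((372,67))),("jughandleTop",T1((387,203)),S1((268,254))),("white",T2((188,210)),S2((383,187))),("whiteH",T2((135,310)),S2((312,107))),("yellow",T2((453,242)),S2((196,388))),("yellowH",T2((441,370)),S2((98,318)))):
    X,e=tri(t,a,s,b); print(n,X.round(4),"gap",e.round(4))
E
python3 m0.py
```

```text
mat [[0.719, 0.073, 0.003], [0.699, -0.185, 0.003], [0.432, -0.167, 0.003], [0.449, 0.093, 0.003]] c [ 0.5745 -0.0464  0.003 ] len 0.26 0.269 ydir ang 85.9 xdir -4.1
board [[0.685, 0.384, 0.012], [0.645, 0.119, 0.012], [0.478, 0.142, 0.012], [0.517, 0.406, 0.012]] c [0.5811 0.2628 0.012 ] len 0.267 0.169 ydir ang 81.5 xdir -7.8
scale [[0.656, 0.275, 0.038], [0.636, 0.131, 0.038], [0.49, 0.151, 0.038], [0.512, 0.294, 0.038]] c [0.5737 0.2127 0.038 ] len 0.145 0.146 ydir ang 81.7 xdir -7.9
jugrim [0.5808 0.2185 0.1484] gap 0.0012
pump [0.5946 0.3482 0.2823] gap 0.0008
jughandleTop [0.5787 0.1243 0.1648] gap 0.0088
white [ 0.6275 -0.2675  0.0993] gap 0.0002
whiteH [ 0.5753 -0.2424  0.0983] gap 0.008
yellow [ 0.6095 -0.3978  0.0985] gap 0.0005
yellowH [ 0.5477 -0.3908  0.0914] gap 0.0014
```

```bash
python3 - <<'E'
from h import *
t=read_camera("top")
T1=lambda p:((p[0]+.5)/3.6-.5+100,(p[1]+.5)/3.6-.5+95)
c=plane(t,T1((267,200)),.168); h=plane(t,T1((386,203)),.160); d=(h-c)[:2]
print(c,h,np.linalg.norm(d),np.degrees(np.arctan2(d[1],d[0])))
b=c[:2]+.086*d/np.linalg.norm(d); print("bar",b)
go([0.50,0.14,0.33],-98+360)
E
```

```text
[0.57816858 0.21559525 0.168     ] [0.57553497 0.12348827 0.16      ] 0.09214462303766563 -91.63780776631589
bar [0.57571059 0.12963039]
t 0.45 p [0.1833 0.4919 0.2457] rpy [-180.     0.   159.6] f [0.3 1.  0.2] open 0.0915 q6 -0.15
shift cm [-41.96 -21.92  -8.43]
turn [  -0.    -0.  -102.4]
```

```bash
python3 -m crank '[[0,0,-8,0,0,-10,1],[-6,-3,-8.5,0,0,-20,1],[-12,-6,-8.5,0,0,-30,1],[-18,-9,-8.5,0,0,-40,1],[-23,-12,-8.5,0,0,-50,1]]'; python3 -c "
from h import *
go([0.5757,0.1296,0.26],268.4)"
```

```text
time: 1.08
tool_pos: [0.3328, 0.3288, 0.3308]
tool_rot: [3.141, 0.001, -2.668]
contact_force: [0.7, -0.3, 0.0]
opening: 0.0915
t 1.07 p [0.3328 0.3288 0.3308] rpy [ 180.     0.  -152.9] f [ 0.7 -0.3  0. ] open 0.0915 q6 -1.43
shift cm [-12.52 -28.8    7.09]
turn [ -0.    0.  -61.3]
```

```bash
python3 -m crank '[[-3,-6,0,0,0,-10,1],[-6,-12,0,0,0,-20,1],[-9,-18,0,0,0,-30,1],[-11,-24,0,0,0,-40,1],[-12.5,-28.8,0,0,0,-50,1]]'; python3 -c "
from h import *
go([0.5757,0.1296,0.26],268.4)"
```

```text
time: 1.7
tool_pos: [0.5612, 0.1414, 0.3306]
tool_rot: [-3.141, 0.0, -1.795]
contact_force: [0.3, 1.8, 0.1]
opening: 0.0919
t 1.7 p [0.5612 0.1414 0.3306] rpy [-180.     0.  -102.8] f [0.3 1.8 0.1] open 0.0919 q6 -2.8
shift cm [ 0.83 -1.68  7.06]
turn [ -0.    0.  -11.2]
```

```bash
python3 -m crank '[[0,0,0,0,0,-11,1],[0,0,0,0,0,-11,1],[0,0,0,0,0,-11,1]]'; python3 -c "
from h import *
go([0.5757,0.1296,0.26],268.4)
w=read_camera('wrist'); cv2.imwrite('pics/c_w.png',w['frame'][:,:,::-1])"
```

```text
time: 2.08
tool_pos: [0.5595, 0.1432, 0.3308]
tool_rot: [-3.141, 0.0, -1.612]
contact_force: [-0.2, 0.5, -0.1]
opening: 0.0918
t 2.08 p [0.5595 0.1432 0.3308] rpy [-180.     0.   -92.3] f [-0.2  0.5 -0.1] open 0.0918 q6 -2.98
shift cm [ 1.3  -1.67  7.08]
turn [-0.   0.  -0.7]
```

View pics/c_w.png

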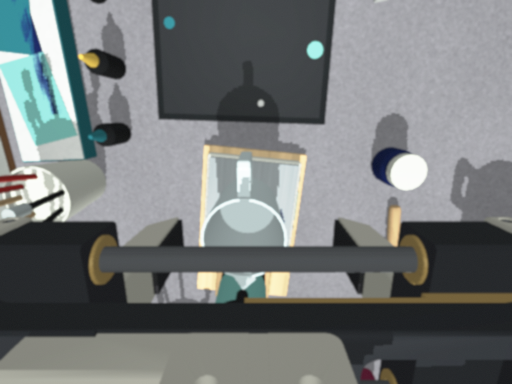

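```bash
python3 -c "
from h import *
w=read_camera('wrist'); zoom(w,190,130,120,100,6,'c_wz.png')
np.set_printoptions(suppress=True)
for z in(.078,.16): print(proj(w,[.5757,.1296,z]))"
```

```text
[246.17380787 156.45593238]
[243.16442284 167.06329963]
```

View pics/c_wz.png

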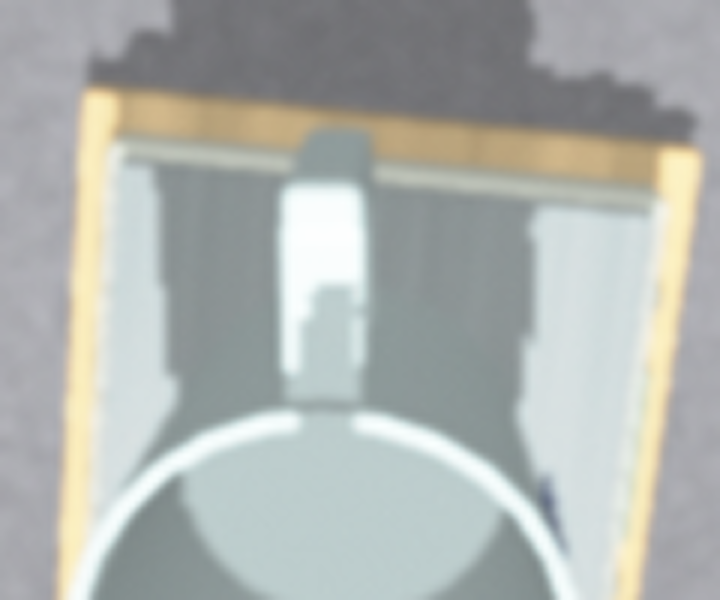

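```bash
python3 -c "
from h import *
w=read_camera('wrist');t=read_camera('top')
print(tri(w,(243.3,160.1),t,((386.5)/3.6-.5+100,203.5/3.6-.5+95)))
go([0.5757,0.1296,0.133],268.4)"
```

```text
(array([0.57592173, 0.12330665, 0.15467558]), np.float64(0.0016280195837567648))
t 2.27 p [0.5595 0.1434 0.3309] rpy [-180.     0.   -92.2] f [ 0.   0.7 -0.1] open 0.092 q6 -2.99
shift cm [ 1.32 -1.66 19.79]
turn [-0.   0.  -0.6]
```

```bash
python3 -m crank '[[1.3,-1.7,3,0,0,0,1],[1.3,-1.7,8,0,0,0,1],[1.3,-1.7,13,0,0,0,1],[1.3,-1.7,13,0,0,0,1]]'; python3 -c "
from h import *
go([0.5757,0.1296,0.133],268.4)
w=read_camera('wrist'); cv2.imwrite('pics/d_w.png',w['frame'][:,:,::-1])"
```

```text
time: 2.78
tool_pos: [0.5741, 0.1292, 0.1973]
tool_rot: [3.133, -0.001, -1.609]
contact_force: [-0.3, -0.5, 0.1]
opening: 0.0918
t 2.77 p [0.5741 0.1292 0.1973] rpy [ 1.795e+02 -1.000e-01 -9.220e+01] f [-0.3 -0.5  0.1] open 0.0918 q6 -3.01
shift cm [-0.05 -0.21  6.43]
turn [ 0.5 -0.1 -0.6]
```

View pics/d_w.png

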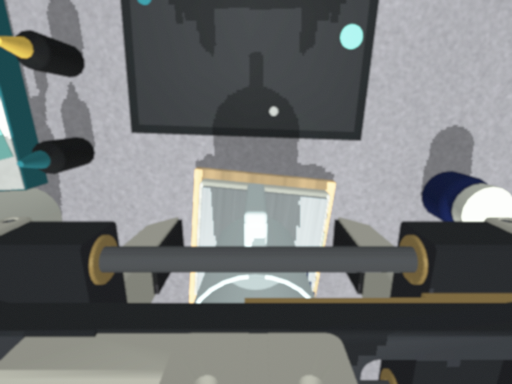

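The handle, at (256,215-240), lies centred between the fingers. I'll go down and grip.

```bash
python3 -m crank '[[0,-0.1,3.5,0.4,0,0,1],[0,-0.1,6.4,0.4,0,0,1],[0,-0.1,6.4,0.4,0,0,1],[0,-0.1,6.4,0.4,0,0,0.5],[0,-0.1,6.4,0.4,0,0,0]]' 55;python3 -m crank '[[0,0,0,0,0,0,0],[0,0,0,0,0,0,0],[0,0,0,0,0,0,0]]';python3 -c "
from h import *
go([0.5757,0.1296,0.133],268.4)"
```

```text
time: 3.45
tool_pos: [0.5786, 0.1293, 0.1388]
tool_rot: [-3.131, 0.001, -1.609]
contact_force: [0.4, 0.6, 0.1]
opening: 0.0766
time: 3.82
tool_pos: [0.5774, 0.1291, 0.1367]
tool_rot: [-3.135, 0.0, -1.609]
contact_force: [-0.7, 0.6, -0.2]
opening: 0.0467
t 3.83 p [0.5774 0.1291 0.1367] rpy [-179.6    0.   -92.2] f [-0.7  0.6 -0.2] open 0.0467 q6 -3.01
shift cm [-0.05  0.18  0.37]
turn [-0.4  0.  -0.6]
```

```bash
python3 -m crank '[[0,0.1,0.2,-0.3,0,0,0],[0,0.1,0.2,-0.3,0,0,0],[0,0.1,0.2,-0.3,0,0,0],[0,0.1,0.2,-0.3,0,0,0],[0,0.1,0.2,-0.3,0,0,0]]';python3 -c "
from h import *
go([0.5757,0.1296,0.133],268.4)"
```

```text
time: 4.45
tool_pos: [0.5763, 0.1291, 0.1345]
tool_rot: [-3.14, 0.0, -1.609]
contact_force: [-0.3, -0.3, 0.2]
opening: 0.0161
t 4.45 p [0.5763 0.1291 0.1345] rpy [-179.9    0.   -92.2] f [-0.3 -0.3  0.2] open 0.0161 q6 -3.01
shift cm [-0.05  0.06  0.15]
turn [-0.1 -0.  -0.6]
```

```bash
python3 -m crank '[[0,0,0,0,0,0,0],[0,0,0,0,0,0,0],[0,0,-1,0,0,0,0],[0,0,-2.5,0,0,0,0],[0,0,-4.5,0,0,0,0]]';python3 -c "
from h import *
go([0.56,-0.02,0.19],200)
w=read_camera('scene'); zoom(w,200,60,200,200,3,'e_s.png')"
```

```text
time: 5.08
tool_pos: [0.5764, 0.1291, 0.1808]
tool_rot: [-3.14, -0.0, -1.609]
contact_force: [0.6, -0.1, -2.5]
opening: 0.0158
t 5.08 p [0.5764 0.1291 0.1808] rpy [-179.9   -0.   -92.2] f [ 0.6 -0.1 -2.5] open 0.0158 q6 -3.01
shift cm [14.96  1.07 -0.93]
turn [-0.1  0.1 67.8]
```

View pics/e_s.png

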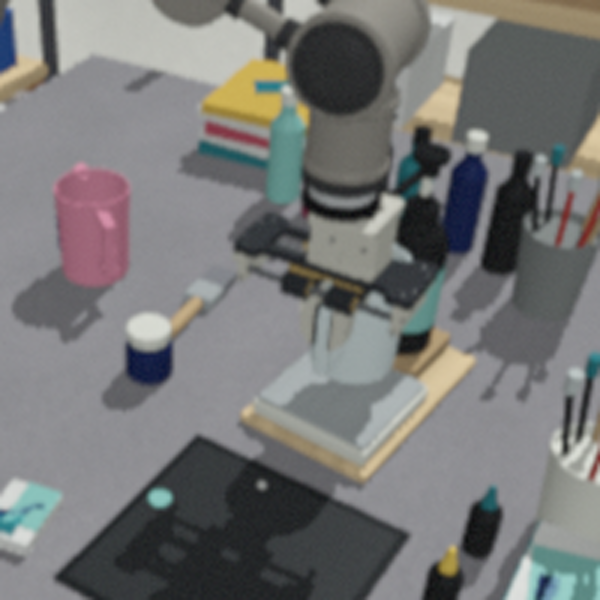

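```bash
python3 -m crank '[[4,0,-1,0,0,5,0],[8,0,-1,0,0,14,0],[11,0.5,-1,0,0,24,0],[11,1,-1,0,0,34,0],[11,1,-1,0,0,44,0]]';python3 -c "
from h import *
go([0.564,0.02,0.15],180)"
```

```text
time: 5.75
tool_pos: [0.562, 0.019, 0.1902]
tool_rot: [-3.14, 0.002, -2.384]
contact_force: [0.1, -1.0, -2.9]
opening: 0.0157
t 5.75 p [0.562  0.019  0.1902] rpy [-1.799e+02  1.000e-01 -1.366e+02] f [ 0.1 -1.  -2.9] open 0.0157 q6 -2.43
shift cm [-0.21 -0.06  4.02]
turn [-0.1  0.1 43.4]
```

```bash
python3 -m crank '[[0,0,0,0,0,10,0],[0,0,0,0,0,20,0],[0,0,1,0,0,30,0],[0,0,3,0,0,40,0],[-0.2,0,5,0,0,43.4,0]]';python3 -m crank '[[0,0,0,0,0,0,0],[0,0,0,0,0,0,0]]';python3 -c "
from h import *
go([0.564,0.02,0.0995],180)
t=read_camera('top'); zoom(t,200,90,150,130,5,'f_t.png')
t=read_camera('scene'); zoom(t,200,120,160,160,4,'f_s.png')"
```

```text
time: 6.38
tool_pos: [0.5638, 0.0209, 0.1397]
tool_rot: [3.142, 0.003, -3.138]
contact_force: [0.0, -0.7, -3.2]
opening: 0.016
time: 6.62
tool_pos: [0.5642, 0.0209, 0.1406]
tool_rot: [-3.141, 0.003, -3.133]
contact_force: [0.0, -0.2, -1.6]
opening: 0.0157
t 6.62 p [0.5642 0.0209 0.1406] rpy [-180.     0.2 -179.5] f [ 0.  -0.2 -1.6] open 0.0157 q6 -1.68
shift cm [ 0.03 -0.09  4.11]
turn [-0.   0.2  0.5]
```

View pics/f_t.png

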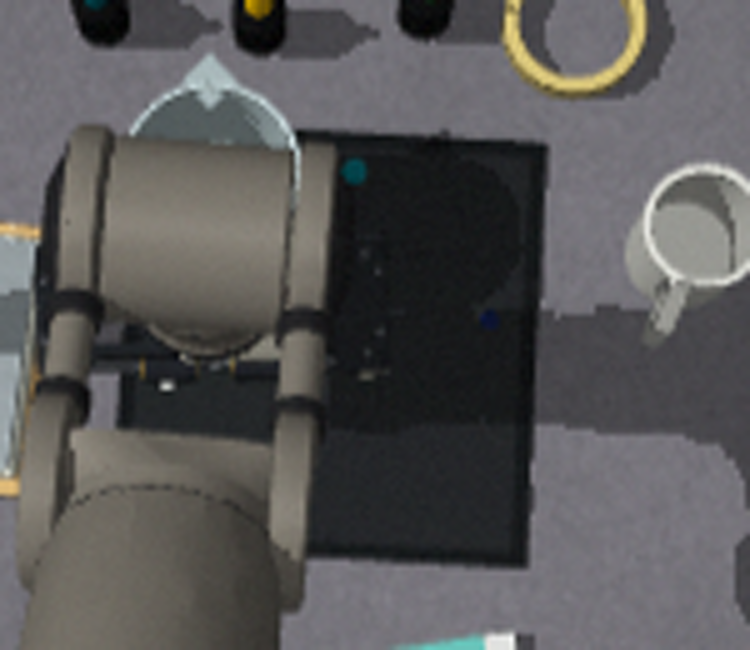

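View pics/f_s.png

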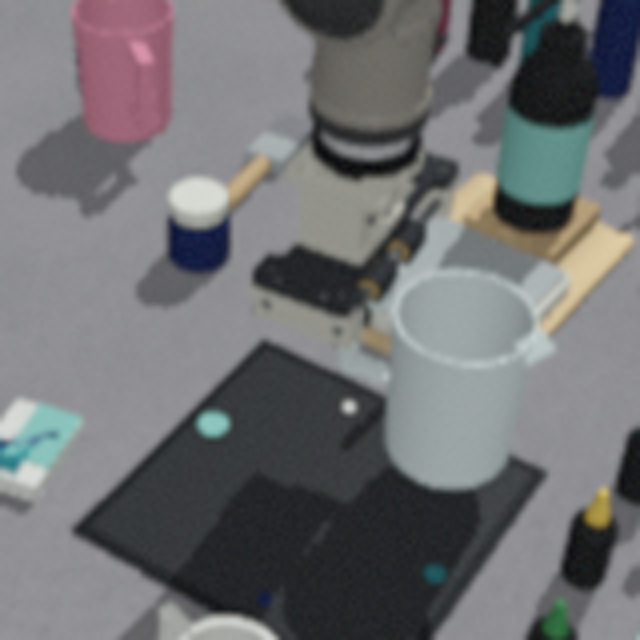

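```bash
python3 -m crank '[[0,-1.1,1.5,0,-0.2,0,0],[0,-1.1,3,0,-0.2,0,0],[0,-1.1,3.8,0,-0.2,0,0],[0,-1.1,4.2,0,-0.2,0,0],[0,-1.1,4.2,0,-0.2,0,0]]';python3 -m crank '[[0,0,0,0,0,0,0],[0,0,0,0,0,0,0]]';python3 -c "
from h import *
go([0.564,0.01,0.0995],180)"
```

```text
time: 7.35
tool_pos: [0.5634, 0.0103, 0.0993]
tool_rot: [-3.141, 0.005, -3.134]
contact_force: [-7.0, -0.5, 11.5]
opening: 0.0156
time: 7.6
tool_pos: [0.5634, 0.0103, 0.0993]
tool_rot: [-3.141, 0.005, -3.134]
contact_force: [-7.2, 0.3, 11.6]
opening: 0.0154
t 7.6 p [0.5634 0.0103 0.0993] rpy [-180.     0.3 -179.5] f [-7.2  0.3 11.6] open 0.0154 q6 -1.7
shift cm [-0.06 -0.03 -0.02]
turn [-0.   0.3  0.5]
```

Contact, about 11 N upward. I'll open slowly, then rise.

```bash
python3 -m crank '[[0,0,-0.1,0,0,0,0.3],[0,0,-0.1,0,0,0,0.6],[0,0,-0.1,0,0,0,1],[0,0,-0.1,0,0,0,1],[0,0,-0.1,0,0,0,1]]';python3 -m crank '[[0,0,0,0,0,0,1],[0,0,0,0,0,0,1],[0,0,-4,0,0,0,1],[0,0,-9,0,0,0,1],[0,0,-14,0,0,0,1]]';python3 -c "
from h import *
go([0.50,-0.2,0.25],160)
t=read_camera('top'); cv2.imwrite('pics/g_t.png',cv2.resize(t['frame'][80:220,100:420,::-1],None,fx=2.5,fy=2.5,interpolation=2))"
```

```text
time: 8.22
tool_pos: [0.5638, 0.01, 0.0984]
tool_rot: [3.142, 0.005, -3.134]
contact_force: [0.3, -0.2, -0.1]
opening: 0.0613
time: 8.85
tool_pos: [0.5628, 0.01, 0.24]
tool_rot: [3.142, 0.005, -3.134]
contact_force: [0.3, 0.5, 0.5]
opening: 0.0915
t 8.85 p [0.5628 0.01   0.24  ] rpy [ 180.     0.3 -179.6] f [0.3 0.5 0.5] open 0.0915 q6 -1.7
shift cm [  6.43 -20.95  -1.04]
turn [ 0.1  0.3 20.4]
```

View pics/g_t.png

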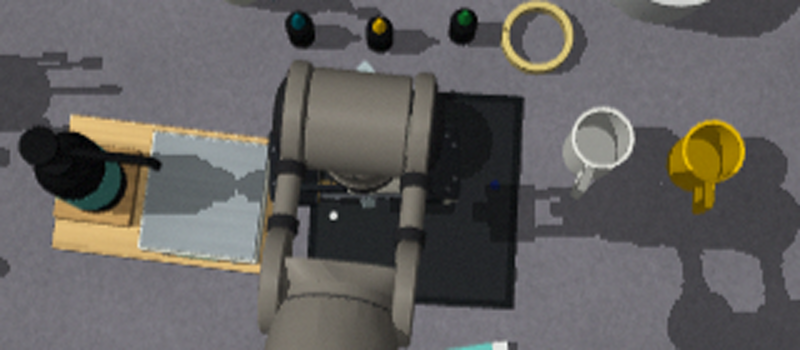

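```bash
python3 -m crank '[[0.3,-6,-1,0,0,8,1],[0.6,-12,-1,0,0,16,1],[0.9,-18,-1,0,0,25,1],[1,-24,-1,0,0,25,1],[1,-25,-1,0,0,25,1]]';python3 -m crank '[[0,0,0,0,0,0,1],[0,0,0,0,0,0,1]]';python3 -c "
from h import *
go([0.573,-0.241,0.2],155)
w=read_camera('wrist'); cv2.imwrite('pics/h_w.png',w['frame'][:,:,::-1])
print(proj(w,[.573,-.241,.092]),proj(w,[.6275,-.2675,.1]))
t=read_camera('top');zoom(t,200,90,220,130,3.6,'h_t.png')"
```

```text
time: 9.52
tool_pos: [0.5541, -0.2439, 0.2478]
tool_rot: [3.14, 0.005, 2.708]
contact_force: [0.1, 0.1, -0.9]
opening: 0.092
time: 9.78
tool_pos: [0.555, -0.2385, 0.2485]
tool_rot: [3.139, 0.004, 2.714]
contact_force: [0.0, -0.4, 0.6]
opening: 0.0917
t 9.78 p [ 0.555  -0.2385  0.2485] rpy [179.8   0.3 155.5] f [ 0.  -0.4  0.6] open 0.0917 q6 -1.68
shift cm [-1.71  0.51  4.86]
turn [0.2 0.3 0.5]
[262.2729255  195.80519911] [260.83231062 248.86000873]
```

View pics/h_w.png

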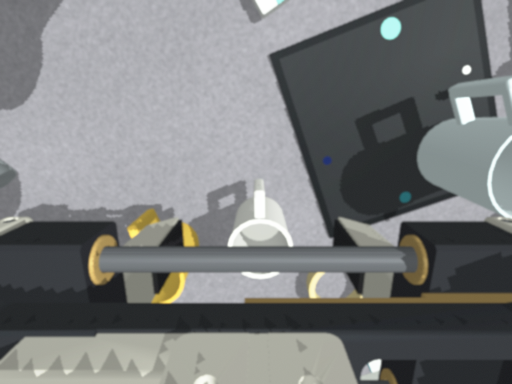

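View pics/h_t.png

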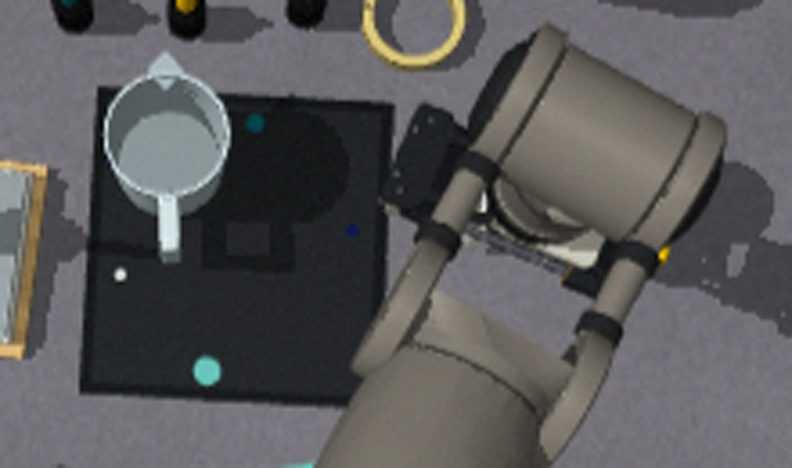

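```bash
python3 -c "
from h import *
w=read_camera('wrist'); zoom(w,215,165,100,80,7,'h_wz.png')
t=read_camera('top');print(plane(t,((167.5)/3.6-.5+200,142.5/3.6-.5+90),.133))"
```

```text
[0.64191989 0.0122891  0.133     ]
```

View pics/h_wz.png

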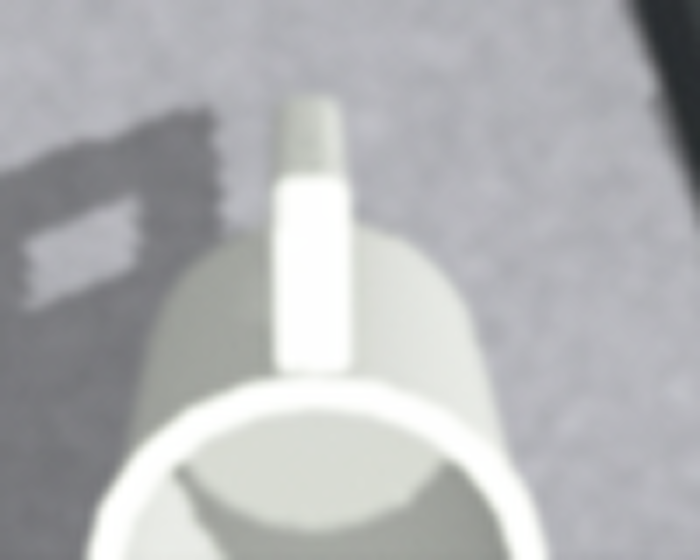

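```bash
python3 -c "
from h import *
w=read_camera('wrist'); b=plane(w,(259,196),.092);print(b)
r=plane(w,((318.5)/7-.5+215,560/7-.5+165),.1);d=b-r;print(np.degrees(np.arctan2(d[1],d[0])))
go([b[0],b[1],.0735],155.5)"
```

```text
[ 0.57194519 -0.24483453  0.092     ]
156.71671459504267
t 10.03 p [ 0.5551 -0.2391  0.2487] rpy [179.9   0.3 155.5] f [ 0.5 -0.8  0.5] open 0.0919 q6 -1.68
shift cm [-1.68  0.14 17.53]
turn [ 0.1  0.3 -0. ]
```

```bash
python3 -m crank '[[-1.7,0.1,4,0,0,0,1],[-1.7,0.1,9,0,0,0,1],[-1.7,0.1,14,0,0,0,1],[-1.7,0.1,17.4,0,0,0,1],[-1.7,0.1,17.4,0,0,0,0.5]]' 50;python3 -m crank '[[0,0,0,0,0,0,0],[0,0,0,0,0,0,0],[0,0,0,0,0,0,0],[0,0,0,0,0,0,0],[0,0,0,0,0,0,0]]';python3 -m crank '[[0,0,0,0,0,0,0],[0,0,0,0,0,0,0],[0,0,0,0,0,0,0],[0,0,0,0,0,0,0]]';python3 -c "
from h import *
go([0.572,-0.245,0.0735],155.5)"
```

```text
time: 10.65
tool_pos: [0.5702, -0.245, 0.072]
tool_rot: [3.139, -0.001, 2.713]
contact_force: [0.8, -0.1, -0.5]
opening: 0.086
time: 11.28
tool_pos: [0.5717, -0.2463, 0.0748]
tool_rot: [3.139, 0.005, 2.712]
contact_force: [1.0, 0.6, -0.9]
opening: 0.0363
time: 11.78
tool_pos: [0.5716, -0.2463, 0.0746]
tool_rot: [3.139, 0.005, 2.713]
contact_force: [0.6, 0.6, -0.4]
opening: 0.0117
t 11.78 p [ 0.5716 -0.2463  0.0746] rpy [179.9   0.3 155.4] f [ 0.6  0.6 -0.4] open 0.0117 q6 -1.67
shift cm [0.02 0.13 0.11]
turn [ 0.1  0.3 -0.1]
```

```bash
python3 -m crank '[[0,0,0,0,0,0,0],[0,0,-1,0,0,0,0],[0,0,-6,0,0,0,0],[0,0,-11,0,0,0,0],[0,0,-15.5,0,0,0,0]]';python3 -c "
from h import *
go([0.53,0.06,0.23],225)
t=read_camera('scene');zoom(t,180,180,160,150,4,'i_s.png')"
```

```text
time: 12.4
tool_pos: [0.5707, -0.2462, 0.232]
tool_rot: [3.139, 0.006, 2.713]
contact_force: [0.9, 0.2, -2.3]
opening: 0.0116
t 12.4 p [ 0.5707 -0.2462  0.232 ] rpy [179.9   0.3 155.4] f [ 0.9  0.2 -2.3] open 0.0116 q6 -1.67
shift cm [16.44 26.15  0.16]
turn [ -0.1   0.4 -69.6]
```

View pics/i_s.png

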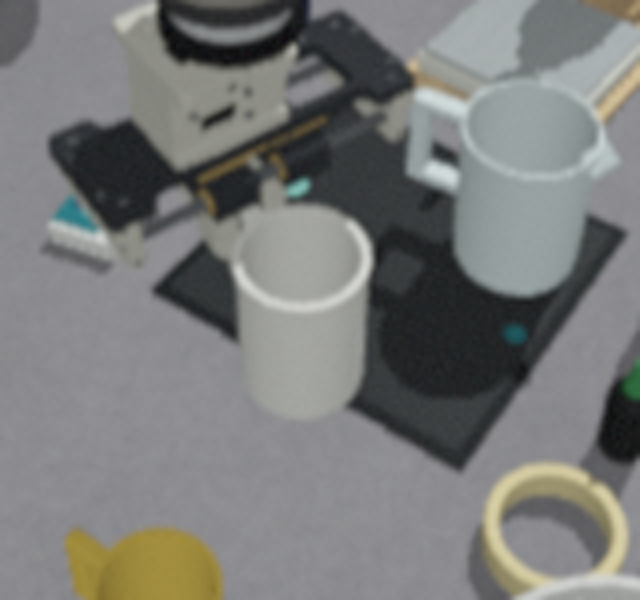

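```bash
python3 -m crank '[[2.5,5,0,0,0,-10,0],[5,10,0,0,0,-20,0],[8,15,0,0,0,-30,0],[12,20,0,0,0,-40,0],[16,26,0,0,0,-50,0]]';python3 -m crank '[[0,0,0,0,0,-10,0],[0,0,0,0,0,-20,0],[0,0,0,0,0,-20,0]]';python3 -c "
from h import *
go([0.559,0.10,0.15],261.7)"
```

```text
time: 13.08
tool_pos: [0.5344, 0.0475, 0.2298]
tool_rot: [-3.139, 0.005, -2.693]
contact_force: [0.0, 0.0, -0.9]
opening: 0.0118
time: 13.45
tool_pos: [0.5351, 0.046, 0.2297]
tool_rot: [-3.138, 0.004, -2.35]
contact_force: [-0.1, 0.5, -1.4]
opening: 0.0118
t 13.45 p [0.5351 0.046  0.2297] rpy [-179.8    0.2 -134.6] f [-0.1  0.5 -1.4] open 0.0118 q6 -2.42
shift cm [-5.49  2.13  7.98]
turn [ -0.3   0.1 -36.3]
```

```bash
python3 -m crank '[[-1,0.7,0.5,0,0,-9,0],[-2,1.5,2,0,0,-18,0],[-3,2,4.5,0,0,-27,0],[-3,2,7,0,0,-36.3,0],[-3,2,8,0,0,-36.3,0]]';python3 -m crank '[[0,0,0,0,0,0,0]]';python3 -c "
from h import *
go([0.5683,0.174,0.130],261.7)
t=read_camera('top');zoom(t,100,90,150,130,5,'j_t.png')
t=read_camera('scene');zoom(t,220,80,160,150,4,'j_s.png')"
```

```text
time: 14.08
tool_pos: [0.5418, 0.0809, 0.1482]
tool_rot: [-3.139, 0.0, -1.72]
contact_force: [0.9, 0.1, -2.1]
opening: 0.0115
time: 14.2
tool_pos: [0.5424, 0.0808, 0.1493]
tool_rot: [-3.137, 0.001, -1.721]
contact_force: [-0.8, -0.6, -1.4]
opening: 0.0117
t 14.2 p [0.5424 0.0808 0.1493] rpy [-179.8    0.   -98.6] f [-0.8 -0.6 -1.4] open 0.0117 q6 -2.98
shift cm [-9.6  -1.16  1.94]
turn [-0.2  0.  -0.3]
```

View pics/j_t.png

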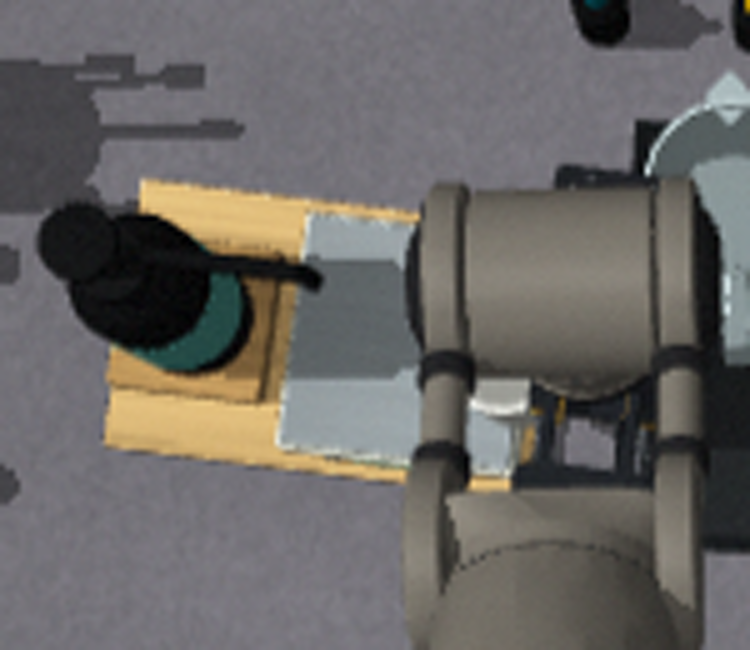

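View pics/j_s.png

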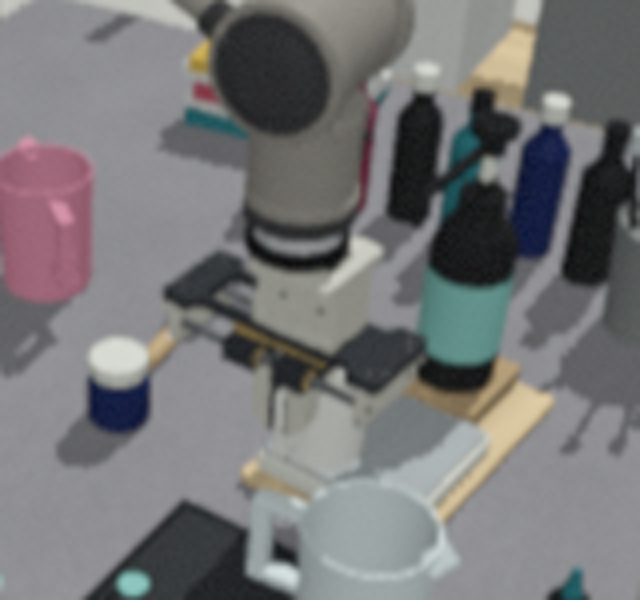

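```bash
python3 -c "
from h import *
t=read_camera('top');s=read_camera('scene')
a=(710.5/5-.5+100,285.5/5-.5+90);b=(273.5/4-.5+220,72.5/4-.5+80)
print(tri(t,a,s,b))
for z in(.35,.4,.45): print(z,plane(t,(420/5-.5+100,285/5+90),z),plane(t,(715/5+100,285/5+90),z),plane(t,(560/5+100,185/5+90),z)-plane(t,(560/5+100,390/5+90),z))
"
```

```text
(array([0.54066627, 0.01911451, 0.45355165]), np.float64(0.005873235147880601))
0.35 [0.5565196  0.16231155 0.35      ] [0.55412627 0.0168993  0.35      ] [ 0.10115537 -0.00099512  0.        ]
0.4 [0.54820497 0.15517138 0.4       ] [0.54591057 0.01576983 0.4       ] [ 0.09697406 -0.00095398  0.        ]
0.45 [0.53989034 0.14803122 0.45      ] [0.53769486 0.01464035 0.45      ] [ 0.09279275 -0.00091285  0.        ]
```

```bash
python3 -m crank '[[-2,-1.2,1,0.2,0,0,0],[-4.5,-1.2,1.8,0.2,0,0,0],[-7,-1.2,1.8,0.2,0,0,0],[-9,-1.2,1.8,0.2,0,0,0],[-9.6,-1.2,1.8,0.2,0,0,0]]';python3 -m crank '[[0,0,0,0,0,0,0]]';python3 -c "
from h import *
go([0.5683,0.174,0.1126],261.7)
t=read_camera('top');zoom(t,100,90,150,130,5,'k_t.png')
t=read_camera('scene');zoom(t,220,80,160,150,4,'k_s.png')
w=read_camera('wrist');cv2.imwrite('pics/k_w.png',w['frame'][:,:,::-1])"
```

```text
time: 15.02
tool_pos: [0.5686, 0.1755, 0.1321]
tool_rot: [-3.132, 0.001, -1.715]
contact_force: [0.3, 0.3, -2.5]
opening: 0.0116
time: 15.15
tool_pos: [0.5683, 0.1744, 0.1318]
tool_rot: [-3.133, 0.001, -1.715]
contact_force: [0.2, 0.9, -1.9]
opening: 0.0118
t 15.15 p [0.5683 0.1744 0.1318] rpy [-179.5    0.   -98.3] f [ 0.2  0.9 -1.9] open 0.0118 q6 -2.83
shift cm [0.04 0.02 1.92]
turn [-0.5  0.   0. ]
```

View pics/k_t.png

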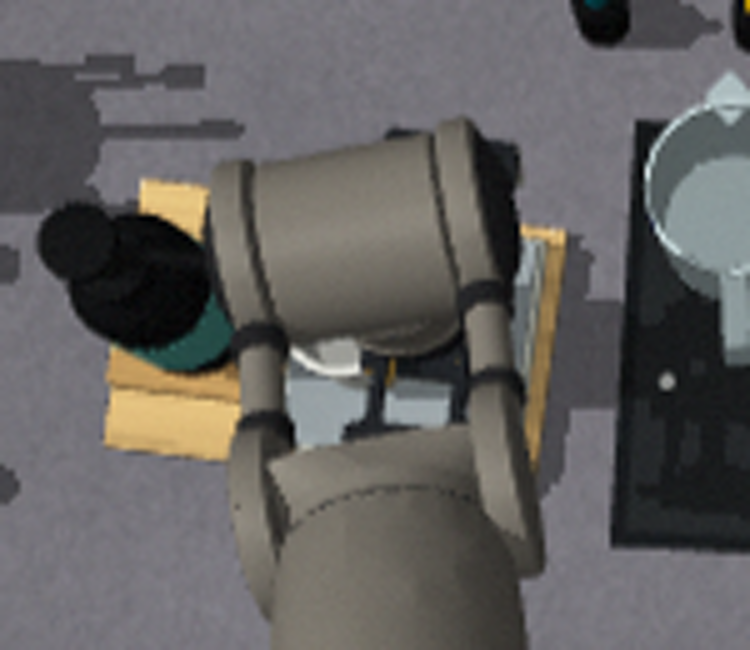

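View pics/k_s.png

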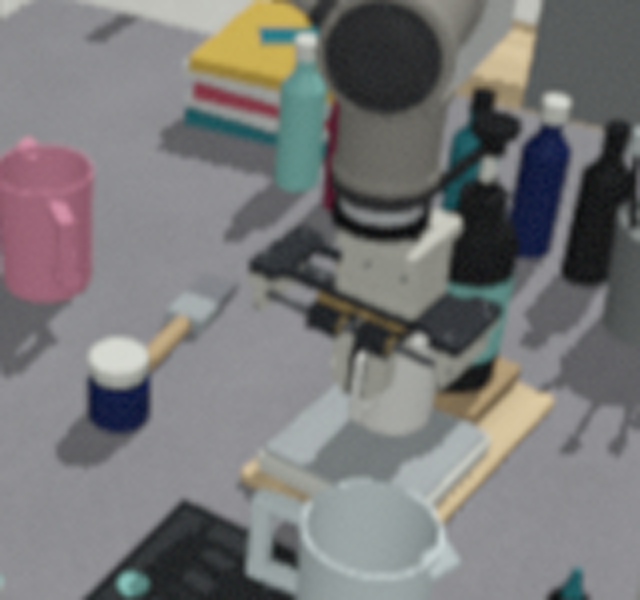

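View pics/k_w.png

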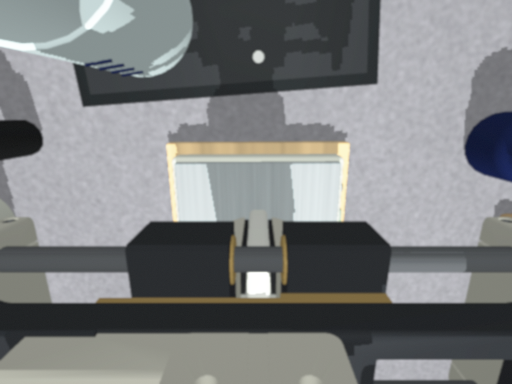

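```bash
python3 -m crank '[[0,0,0.8,-0.4,0,0,0],[0,0,1.4,-0.4,0,0,0],[0,0,1.8,-0.4,0,0,0],[0,0,2.0,-0.4,0,0,0],[0,0,2.0,-0.4,0,0,0]]';python3 -c "
from h import *
go([0.5683,0.174,0.1126],261.7)"
```

```text
time: 15.92
tool_pos: [0.5687, 0.174, 0.1126]
tool_rot: [-3.139, 0.001, -1.715]
contact_force: [-2.9, -2.7, 6.0]
opening: 0.0117
t 15.93 p [0.5687 0.174  0.1126] rpy [-179.9    0.   -98.3] f [-2.9 -2.7  6. ] open 0.0117 q6 -2.83
shift cm [0.01 0.04 0.  ]
turn [-0.1  0.   0. ]
```

```bash
python3 -m crank '[[0,0,-0.1,0,0,0,0.3],[0,0,-0.1,0,0,0,0.6],[0,0,-0.1,0,0,0,1],[0,0,-0.1,0,0,0,1],[0,0,-0.1,0,0,0,1]]';python3 -m crank '[[0,0,-0.1,0,0,0,1],[1,0,-0.1,0,0,0,1],[4,0,-0.2,0,0,0,1],[8,0,-1,0,0,0,1],[8,0,-5,0,0,0,1]]'
python3 -c "
from h import *
go([0.5683,0.174,0.1126],261.7)
t=read_camera('top');zoom(t,100,90,150,130,5,'l_t.png')
t=read_camera('scene');zoom(t,220,80,160,150,4,'l_s.png')
w=read_camera('wrist');cv2.imwrite('pics/l_w.png',w['frame'][:,:,::-1])"
```

```text
time: 16.55
tool_pos: [0.5685, 0.1744, 0.1125]
tool_rot: [-3.14, 0.001, -1.715]
contact_force: [-0.0, 0.3, 0.8]
opening: 0.057
time: 17.18
tool_pos: [0.5549, 0.0921, 0.1608]
tool_rot: [3.137, -0.001, -1.719]
contact_force: [-0.1, -0.1, 0.3]
opening: 0.0917
t 17.18 p [0.5549 0.0921 0.1608] rpy [ 1.797e+02 -1.000e-01 -9.850e+01] f [-0.1 -0.1  0.3] open 0.0917 q6 -2.97
shift cm [-8.3  -0.14  4.81]
turn [ 0.3 -0.1 -0.2]
```

View pics/l_t.png

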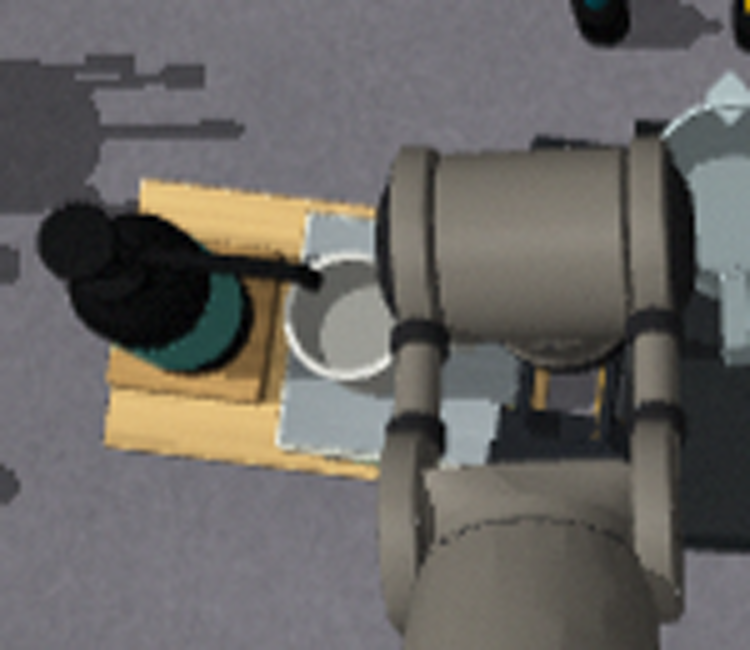

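View pics/l_s.png

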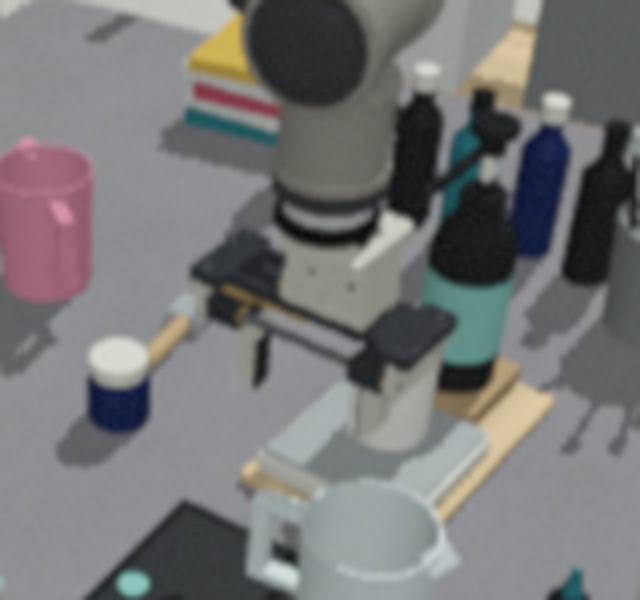

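View pics/l_w.png

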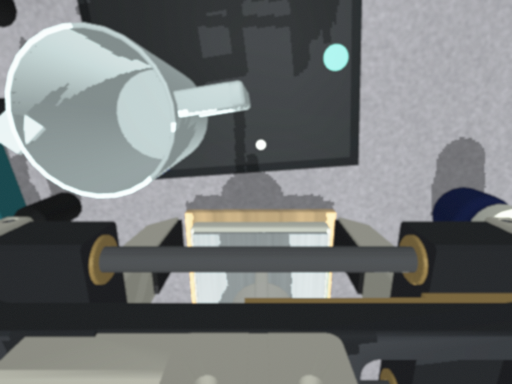

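```bash
python3 -c "
from h import *
t=read_camera('top');s=read_camera('scene')
T=lambda p:((p[0]+.5)/5-.5+100,(p[1]+.5)/5-.5+90)
S=lambda p:((p[0]+.5)/4-.5+220,(p[1]+.5)/4-.5+80)
print('mug',plane(t,T((351,317)),.138))
print('spout end',plane(t,T((315,279)),.256),plane(t,T((315,279)),.27))
print('head',tri(t,T((78,242)),s,S((497,130))),plane(t,T((78,242)),.29))
go([0.5946,0.348,0.36],261.7)"
```

```text
mug [0.57503531 0.23199469 0.138     ]
spout end [0.57731358 0.2307719  0.256     ] [0.57493004 0.2281816  0.27      ]
head (array([0.59455147, 0.34869458, 0.28150072]), np.float64(0.0005023785322987466)) [0.59272818 0.34619139 0.29      ]
t 17.43 p [0.5565 0.0949 0.1623] rpy [-179.9    0.   -98.3] f [-0.1 -0.  -0.2] open 0.0919 q6 -2.96
shift cm [-25.61  -0.14 -19.75]
turn [-0.1  0.   0. ]
```

```bash
python3 -m crank '[[0,0,-5,0,0,0,0],[0,0,-10,0,0,0,0],[0,0,-15,0,0,0,0],[0,0,-20,0,0,0,0],[-5,0,-20,0,0,0,0]]';python3 -m crank '[[-5,0,0,0,0,0,0],[-10,0,0,0,0,0,0],[-15,0,0,0,0,0,0],[-20,0,0,0,0,0,0],[-20.5,0,0,0,0,0,0]]'
python3 -m crank '[[0,0,0,0,0,0,0],[0,0,0,0,0,0,0]]'
python3 -c "
from h import *
go([0.5935,0.3475,0.315],261.7)
t=read_camera('scene');zoom(t,240,30,160,150,4,'m_s.png')
"
```

```text
time: 18.05
tool_pos: [0.5651, 0.143, 0.3663]
tool_rot: [-3.133, 0.002, -1.72]
contact_force: [0.2, 0.1, -0.5]
opening: 0.0465
time: 18.68
tool_pos: [0.5925, 0.3508, 0.3594]
tool_rot: [3.139, -0.001, -1.711]
contact_force: [0.0, -0.9, -0.0]
opening: 0.0012
time: 18.92
tool_pos: [0.5934, 0.3461, 0.3627]
tool_rot: [-3.14, 0.0, -1.717]
contact_force: [0.6, 0.7, 0.4]
opening: 0.0004
t 18.93 p [0.5934 0.3461 0.3627] rpy [-179.9    0.   -98.4] f [0.6 0.7 0.4] open 0.0004 q6 -2.58
shift cm [-0.14  0.02  4.77]
turn [-0.1  0.  -0.1]
```

View pics/m_s.png

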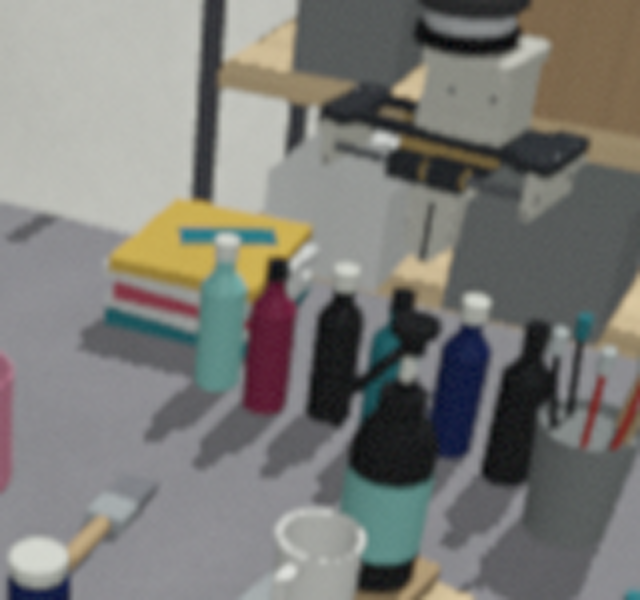

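```bash
python3 -m crank '[[0,0,2,0,0,0,0],[0,0,4,0,0,0,0],[0,0,5.5,0,0,0,0],[0,0,6.5,0,0,0,0],[0,0,6.5,0,0,0,0]]'
python3 -c "
from h import *
go([0.5935,0.3465,0.279],261.7)"
```

```text
time: 19.6
tool_pos: [0.5934, 0.3461, 0.2986]
tool_rot: [-3.139, 0.0, -1.717]
contact_force: [-2.2, -3.6, 5.7]
opening: 0.0005
t 19.6 p [0.5934 0.3461 0.2986] rpy [-179.9    0.   -98.4] f [-2.2 -3.6  5.7] open 0.0005 q6 -2.58
shift cm [-0.04  0.    1.96]
turn [-0.1  0.  -0.1]
```

```bash
python3 -m crank '[[0,0,0.8,0,0,0,0],[0,0,1.4,0,0,0,0],[0,0,1.8,0,0,0,0],[0,0,2.0,0,0,0,0],[0,0,2.1,0,0,0,0]]'; python3 -m crank '[[0,0,0.1,0,0,0,0],[0,0,0.1,0,0,0,0]]'
python3 -c "
from h import *
go([0.5935,0.3465,0.279],261.7)"
```

```text
time: 20.23
tool_pos: [0.5937, 0.3464, 0.2798]
tool_rot: [-3.137, 0.001, -1.716]
contact_force: [-2.2, -4.2, 10.3]
opening: 0.0002
time: 20.48
tool_pos: [0.5937, 0.3464, 0.2793]
tool_rot: [-3.136, 0.002, -1.716]
contact_force: [-4.3, -4.4, 11.5]
opening: 0.0006
t 20.48 p [0.5937 0.3464 0.2793] rpy [-1.797e+02  1.000e-01 -9.830e+01] f [-4.3 -4.4 11.5] open 0.0006 q6 -2.58
shift cm [-0.01  0.02  0.03]
turn [-0.3  0.1 -0. ]
```

```bash
python3 -m crank '[[0,0,0.2,0,0,0,0],[0,0,0.35,0,0,0,0],[0,0,0.35,0,0,0,0],[0,0,0.35,0,0,0,0]]'
python3 -c "
from h import *
go([0.5935,0.3465,0.279],261.7)
t=read_camera('scene');zoom(t,240,30,160,150,4,'n_s.png')"
```

```text
time: 20.98
tool_pos: [0.5937, 0.3464, 0.279]
tool_rot: [-3.133, 0.003, -1.716]
contact_force: [-8.7, -5.9, 23.2]
opening: 0.0002
t 20.98 p [0.5937 0.3464 0.279 ] rpy [-179.5    0.2  -98.3] f [-8.7 -5.9 23.2] open 0.0002 q6 -2.58
shift cm [-0.01  0.02  0.  ]
turn [-0.5  0.2 -0. ]
```

View pics/n_s.png

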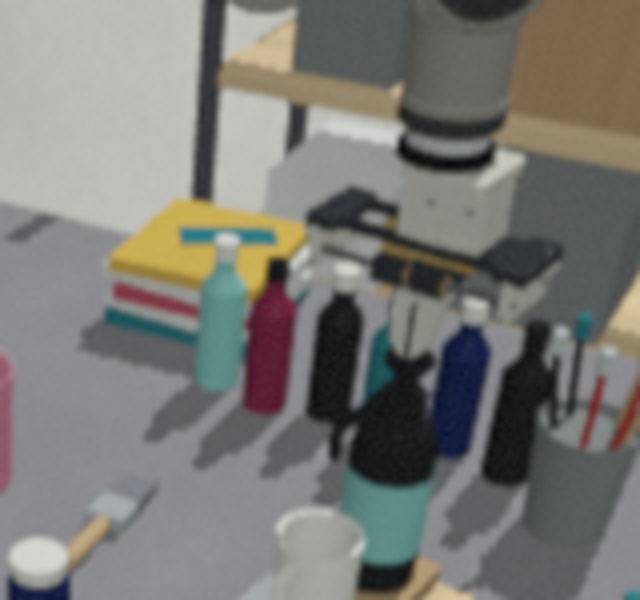

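```bash
python3 -m crank '[[0,0,-2,0,0,0,0],[0,0,-4,0,0,0,0],[0,0,-9,0,0,0,0],[0,0,-9,0,0,0,0.5],[5,0,-9,0,0,0,1]]'; python3 -m crank '[[6,0,0,0,0,0,1],[12,0,0,0,0,0,1],[17,0,0,0,0,0,1],[21,0,0,0,0,0,1],[21,0,0,0,0,0,1]]';python3 -m crank '[[0,0,0,0,0,0,1],[0,0,0,0,0,0,1]]'
python3 -c "
from h import *
go([0.5569,0.095,0.16],261.7)
t=read_camera('scene');zoom(t,240,30,160,150,4,'o_s.png')
t=read_camera('top');zoom(t,100,90,320,130,2.5,'o_t.png')
w=read_camera('wrist');cv2.imwrite('pics/o_w.png',w['frame'][:,:,::-1])"
```

```text
time: 21.65
tool_pos: [0.586, 0.2995, 0.3608]
tool_rot: [-3.14, 0.001, -1.712]
contact_force: [0.4, -1.5, -1.1]
opening: 0.0157
time: 22.28
tool_pos: [0.5554, 0.0875, 0.3619]
tool_rot: [-3.14, 0.0, -1.72]
contact_force: [0.6, 0.8, 0.2]
opening: 0.0657
time: 22.52
tool_pos: [0.5558, 0.0912, 0.3617]
tool_rot: [-3.14, 0.001, -1.714]
contact_force: [-0.3, -0.2, 0.3]
opening: 0.0857
t 22.52 p [0.5558 0.0912 0.3617] rpy [-1.799e+02  1.000e-01 -9.820e+01] f [-0.3 -0.2  0.3] open 0.0857 q6 -2.97
shift cm [-0.37 -0.03 20.17]
turn [-0.1  0.1  0.1]
```

View pics/o_s.png

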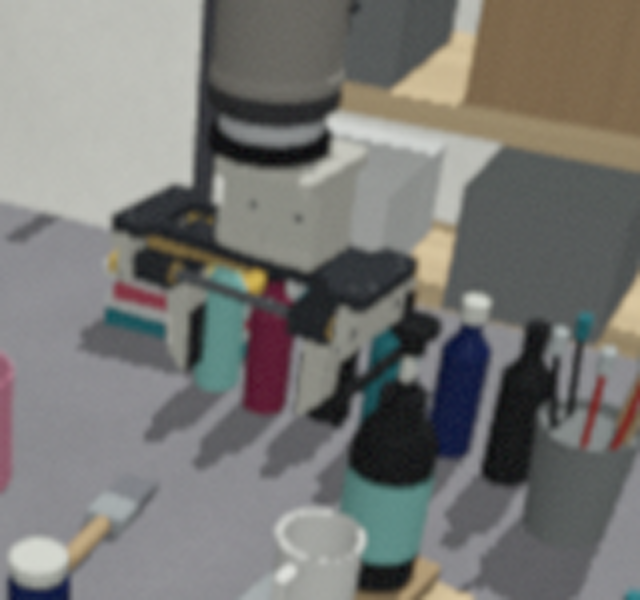

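View pics/o_t.png

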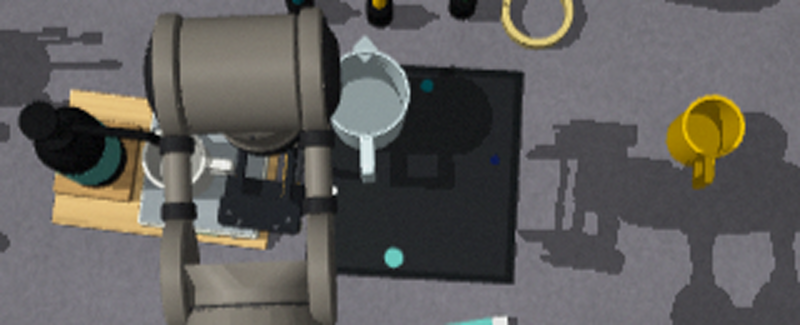

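View pics/o_w.png

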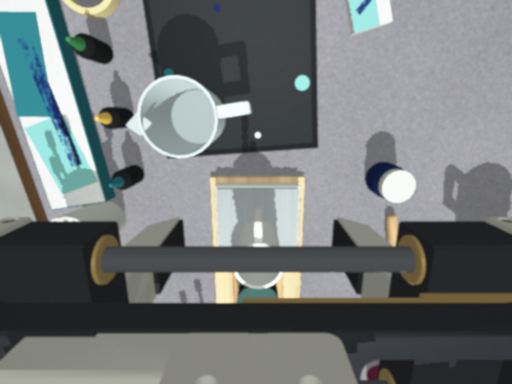

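```bash
python3 -m crank '[[-0.4,0,6,0,0,0,1],[-0.4,0,12,0,0,0,1],[-0.4,0,18,0,0,0,1],[-0.4,0,23,0,0,0,1],[-0.4,0,24.8,0,0,0,1]]';python3 -m crank '[[0,0,0,0,0,0,1],[0,0,0,0,0,0,1]]'
python3 -c "
from h import *
go([0.5685,0.1742,0.1126],261.7)"
```

```text
time: 23.3
tool_pos: [0.5549, 0.0948, 0.1105]
tool_rot: [3.138, -0.0, -1.715]
contact_force: [0.0, -0.2, 0.6]
opening: 0.0919
time: 23.55
tool_pos: [0.5576, 0.0946, 0.1151]
tool_rot: [-3.138, 0.001, -1.715]
contact_force: [1.4, -0.5, 0.3]
opening: 0.092
t 23.55 p [0.5576 0.0946 0.1151] rpy [-1.798e+02  1.000e-01 -9.830e+01] f [ 1.4 -0.5  0.3] open 0.092 q6 -2.97
shift cm [-8.04  0.07  0.26]
turn [-0.2  0.1  0. ]
```

```bash
python3 -m crank '[[-3,0,0.2,0,0,0,1],[-6,0,0.2,0,0,0,1],[-8,0,0.2,0,0,0,0.5],[-8,0,0.2,0,0,0,0],[-8,0,0.2,0,0,0,0]]' 50;python3 -m crank '[[0,0,0,0,0,0,0],[0,0,0,0,0,0,0],[0,0,0,0,0,0,0],[0,0,0,0,0,0,0],[0,0,0,0,0,0,0]]'
python3 -m crank '[[0,0,0,0,0,0,0],[0,0,0,0,0,0,0],[0,0,0,0,0,0,0]]'
python3 -c "
from h import *
go([0.5685,0.1742,0.1126],261.7)"
```

```text
time: 24.18
tool_pos: [0.5683, 0.1728, 0.1124]
tool_rot: [-3.14, 0.0, -1.715]
contact_force: [0.4, -0.2, -1.0]
opening: 0.0662
time: 24.8
tool_pos: [0.5683, 0.1734, 0.1121]
tool_rot: [-3.14, 0.001, -1.715]
contact_force: [-0.5, 0.4, -0.6]
opening: 0.0163
time: 25.18
tool_pos: [0.5683, 0.1734, 0.1121]
tool_rot: [-3.14, 0.001, -1.715]
contact_force: [-0.4, -0.0, 0.1]
opening: 0.0118
t 25.18 p [0.5683 0.1734 0.1121] rpy [-179.9    0.   -98.3] f [-0.4 -0.   0.1] open 0.0118 q6 -2.83
shift cm [-0.08 -0.01 -0.05]
turn [-0.1  0.   0. ]
```

```bash
python3 -m crank '[[0,0,-1,0,0,0,0],[0,0,-2.5,0,0,0,0],[3,0,-2.5,0,0,0,0],[6,0,-2.5,0,0,0,0],[9,0,-4,0,0,0,0]]';python3 -m crank '[[0,0,-4,0,0,10,0],[0,0,-9,0,0,20,0],[0,0.5,-10,0,0,30,0],[1,1.5,-10,0,0,40,0],[2,2.5,-10,0,0,50,0]]'
python3 -c "
from h import *
go([0.44,-0.125,0.15],180)"
```

```text
time: 25.8
tool_pos: [0.5547, 0.0835, 0.1524]
tool_rot: [-3.141, 0.001, -1.715]
contact_force: [1.1, -0.1, -1.7]
opening: 0.0119
time: 26.42
tool_pos: [0.5272, 0.068, 0.2533]
tool_rot: [-3.14, 0.003, -2.593]
contact_force: [0.3, -0.6, -1.4]
opening: 0.0116
t 26.43 p [0.5272 0.068  0.2533] rpy [-179.9    0.2 -148.6] f [ 0.3 -0.6 -1.4] open 0.0116 q6 -2.14
shift cm [ 17.53 -11.91  10.29]
turn [-0.   0.2 31.4]
```

```bash
python3 -m crank '[[4.5,-3,0,0,0,8,0],[9,-6,0,0,0,16,0],[13.5,-9,0,0,0,24,0],[17.5,-12,2,0,0,31.4,0],[17.5,-12,7,0,0,31.4,0]]';python3 -m crank '[[0,0,0,0,0,0,0],[0,0,0,0,0,0,0]]'
python3 -c "
from h import *
go([0.44,-0.125,0.0775],180)
t=read_camera('scene');zoom(t,200,150,160,150,4,'p_s.png')
t=read_camera('top');zoom(t,200,90,220,130,3.6,'p_t.png')"
```

```text
time: 27.05
tool_pos: [0.4427, -0.1297, 0.184]
tool_rot: [-3.138, 0.009, 3.141]
contact_force: [0.4, 0.1, -2.6]
opening: 0.012
time: 27.3
tool_pos: [0.4429, -0.126, 0.1836]
tool_rot: [-3.141, 0.004, -3.135]
contact_force: [0.2, 0.2, -1.6]
opening: 0.0116
t 27.3 p [ 0.4429 -0.126   0.1836] rpy [-180.     0.2 -179.6] f [ 0.2  0.2 -1.6] open 0.0116 q6 -2.02
shift cm [ 0.33  0.1  10.61]
turn [-0.   0.2  0.4]
```

View pics/p_s.png

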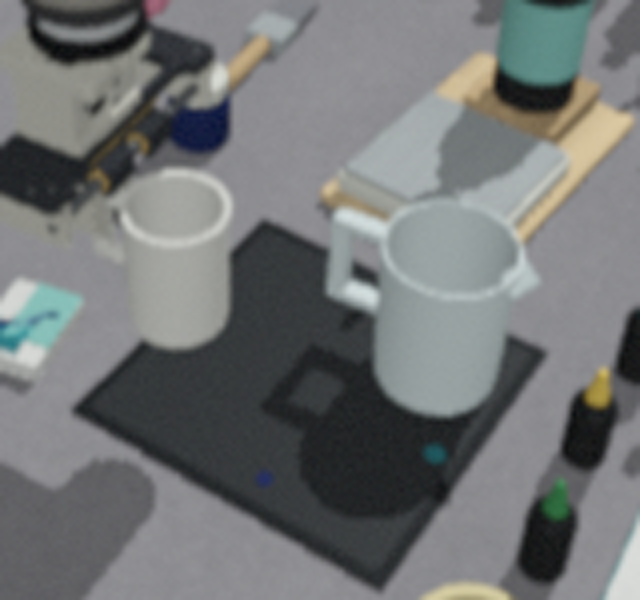

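View pics/p_t.png

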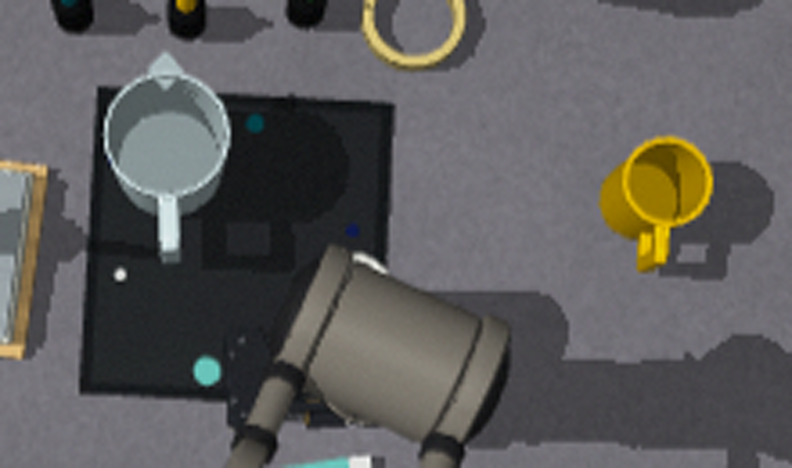

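```bash
python3 -m crank '[[0,0,4,0,-0.2,0,0],[0,0,7.5,0,-0.2,0,0],[0,0,9.5,0,-0.2,0,0],[0,0,10.3,0,-0.2,0,0],[0,0,10.7,0,-0.2,0,0]]';python3 -m crank '[[0,0,0,0,0,0,0]]'
python3 -c "
from h import *
go([0.44,-0.125,0.0775],180)"
```

```text
time: 28.02
tool_pos: [0.4426, -0.1259, 0.0766]
tool_rot: [-3.141, 0.006, -3.135]
contact_force: [-14.4, 4.3, 46.1]
opening: 0.0116
time: 28.15
tool_pos: [0.4427, -0.1259, 0.0768]
tool_rot: [-3.141, 0.007, -3.135]
contact_force: [-4.3, 2.1, 8.6]
opening: 0.0115
t 28.15 p [ 0.4427 -0.1259  0.0768] rpy [-180.     0.4 -179.6] f [-4.3  2.1  8.6] open 0.0115 q6 -2.03
shift cm [ 0.27  0.09 -0.07]
turn [-0.   0.4  0.4]
```

```bash
python3 -m crank '[[0,0,-0.1,0,0,0,0.3],[0,0,-0.1,0,0,0,0.6],[0,0,-0.1,0,0,0,1],[0,0,-0.1,0,0,0,1],[0,0,-0.1,0,0,0,1]]';python3 -m crank '[[0,0,-0.1,0,0,0,1],[0,0,-0.1,0,0,0,1],[0,0,-4,0,0,0,1],[0,0,-9,0,0,0,1],[0,0,-15,0,0,0,1]]';python3 -c "
from h import *
go([0.535,-0.39,0.25],172)
t=read_camera('scene');zoom(t,180,180,160,190,3,'q_s.png')
t=read_camera('top');zoom(t,200,90,220,130,3.6,'q_t.png')"
```

```text
time: 28.78
tool_pos: [0.442, -0.1259, 0.0756]
tool_rot: [3.141, 0.005, -3.136]
contact_force: [-0.5, 0.2, -0.5]
opening: 0.0572
time: 29.4
tool_pos: [0.4406, -0.1257, 0.2267]
tool_rot: [3.14, 0.004, -3.136]
contact_force: [0.9, -0.8, 0.1]
opening: 0.0919
t 29.4 p [ 0.4406 -0.1257  0.2267] rpy [ 179.9    0.2 -179.7] f [ 0.9 -0.8  0.1] open 0.0919 q6 -2.02
shift cm [ -9.3  -26.48  -2.33]
turn [0.1 0.2 8.3]
```

View pics/q_s.png

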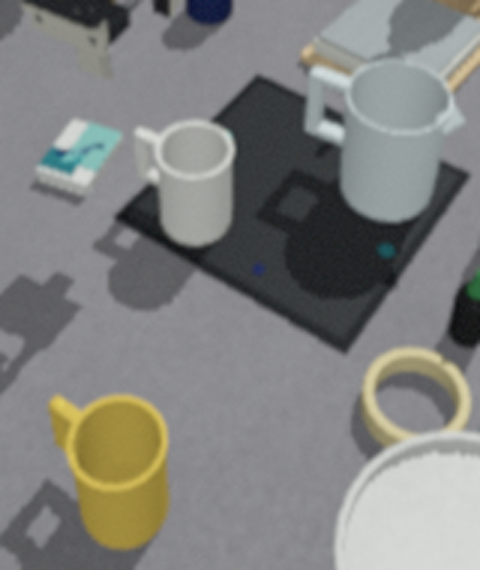

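View pics/q_t.png

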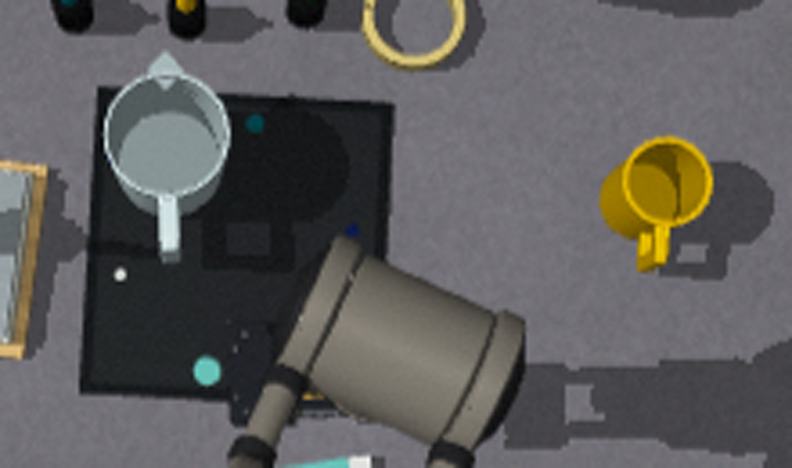

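```bash
python3 -m crank '[[-2,-5.5,-2,0,0,2,1],[-4,-11,-2,0,0,4,1],[-6,-16,-2,0,0,6,1],[-8,-21,-2,0,0,7,1],[-9.3,-26.5,-2,0,0,7,1]]';python3 -m crank '[[0,0,0,0,0,0,1],[0,0,0,0,0,0,1],[0,0,0,0,0,0,1]]';python3 -c "
from h import *
go([0.55,-0.391,0.0735],173)
w=read_camera('wrist'); cv2.imwrite('pics/r_w.png',w['frame'][:,:,::-1]); zoom(w,215,165,100,80,7,'r_wz.png')
print(proj(w,[.55,-.391,.092]))
t=read_camera('top');zoom(t,200,90,220,130,3.6,'r_t.png')"
```

```text
time: 30.12
tool_pos: [0.5362, -0.3917, 0.2449]
tool_rot: [3.14, 0.005, 3.025]
contact_force: [0.4, 0.3, -0.1]
opening: 0.0922
time: 30.5
tool_pos: [0.5356, -0.3892, 0.2463]
tool_rot: [3.14, 0.005, 3.026]
contact_force: [-0.3, 0.6, 0.0]
opening: 0.0921
t 30.5 p [ 0.5356 -0.3892  0.2463] rpy [179.9   0.3 173.4] f [-0.3  0.6  0. ] open 0.0921 q6 -2.2
shift cm [-1.36 -0.04 17.28]
turn [0.1 0.3 0.4]
[257.63668589 193.78069736]
```

View pics/r_w.png

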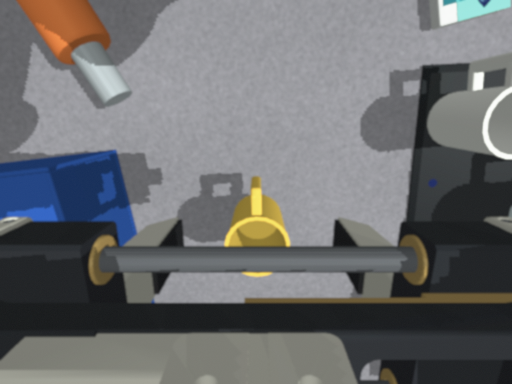

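View pics/r_wz.png

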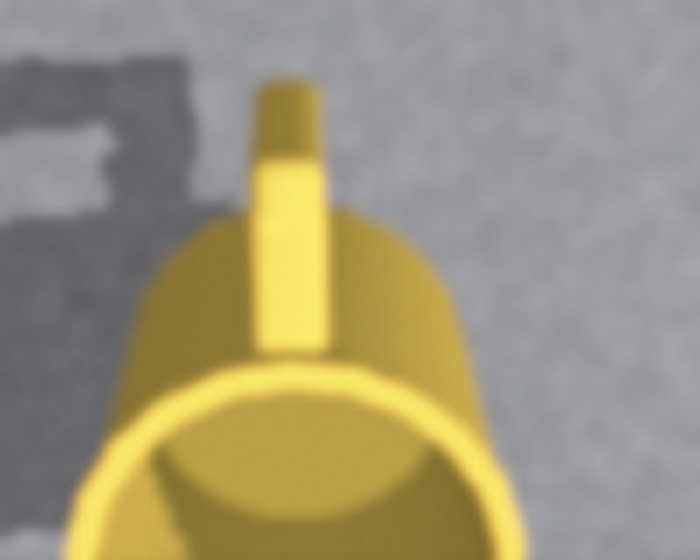

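View pics/r_t.png

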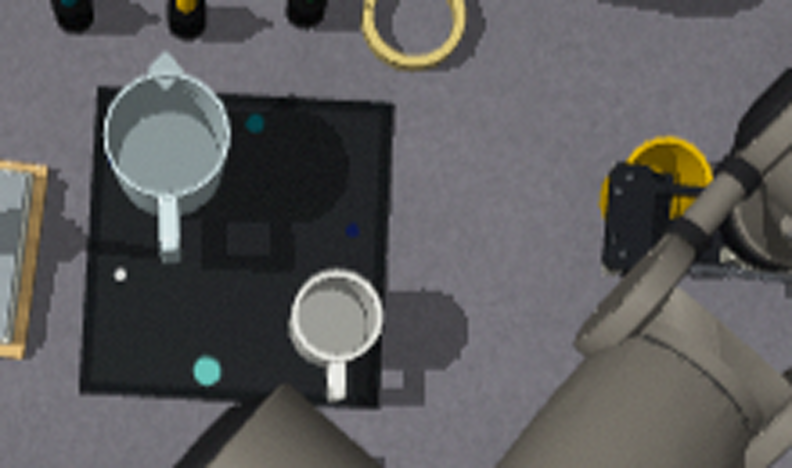

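```bash
python3 -c "
from h import *
w=read_camera('wrist'); b=plane(w,(256,193.6),.092);print(b)
go([b[0],b[1],.0735],174)
t=read_camera('top'); print(plane(t,(336.5/3.6-.5+200,317/3.6-.5+90),.103))"

```

```text
[ 0.54992757 -0.39302551  0.092     ]
t 30.65 p [ 0.5358 -0.3895  0.2467] rpy [180.    0.3 173.4] f [0.6 1.  0.2] open 0.0919 q6 -2.2
shift cm [-1.34 -0.2  17.33]
turn [ 0.   0.3 -0.6]
[ 0.50193995 -0.12258458  0.103     ]
```

```bash
python3 -m crank '[[-1.4,-0.2,4,0,0,-0.6,1],[-1.4,-0.2,9,0,0,-0.6,1],[-1.4,-0.2,14,0,0,-0.6,1],[-1.4,-0.2,17.2,0,0,-0.6,1],[-1.4,-0.2,17.2,0,0,-0.6,0.5]]' 50;python3 -m crank '[[0,0,0,0,0,0,0],[0,0,0,0,0,0,0],[0,0,0,0,0,0,0],[0,0,0,0,0,0,0],[0,0,0,0,0,0,0]]';python3 -m crank '[[0,0,0,0,0,0,0],[0,0,0,0,0,0,0],[0,0,0,0,0,0,0],[0,0,0,0,0,0,0]]';python3 -c "
from h import *
go([0.55,-0.393,0.0735],174)"
```

```text
time: 31.32
tool_pos: [0.549, -0.3925, 0.0716]
tool_rot: [3.137, 0.001, 3.036]
contact_force: [-1.5, -0.1, 0.4]
opening: 0.0855
time: 31.95
tool_pos: [0.5502, -0.3941, 0.0744]
tool_rot: [3.141, 0.006, 3.035]
contact_force: [0.6, 0.0, -0.1]
opening: 0.0365
time: 32.45
tool_pos: [0.5501, -0.3941, 0.0741]
tool_rot: [3.141, 0.005, 3.035]
contact_force: [0.1, -0.4, 0.1]
opening: 0.012
t 32.45 p [ 0.5501 -0.3941  0.0741] rpy [179.9   0.3 173.9] f [ 0.1 -0.4  0.1] open 0.012 q6 -2.2
shift cm [0.03 0.11 0.06]
turn [ 0.1  0.3 -0.1]
```

```bash
python3 -m crank '[[0,0,0,0,0,0,0],[0,0,-1,0,0,0,0],[0,0,-6,0,0,0,0],[0,0,-11,0,0,0,0],[0,0,-16.5,0,0,0,0]]';python3 -m crank '[[0,0,0,0,0,0,0]]';python3 -c "
from h import *
go([0.53,0.05,0.235],225)
t=read_camera('scene');zoom(t,180,180,160,190,3,'s_s.png')"
```

```text
time: 33.08
tool_pos: [0.5489, -0.3937, 0.2408]
tool_rot: [3.14, 0.004, 3.036]
contact_force: [-0.1, -1.0, -1.9]
opening: 0.0119
time: 33.2
tool_pos: [0.5509, -0.3954, 0.2458]
tool_rot: [-3.136, 0.014, 3.036]
contact_force: [0.4, -0.4, -2.1]
opening: 0.0118
t 33.2 p [ 0.5509 -0.3954  0.2458] rpy [-179.7    0.8  173.9] f [ 0.4 -0.4 -2.1] open 0.0118 q6 -2.2
shift cm [ 6.8  44.07  0.74]
turn [ -0.7   0.6 -51.1]
```

View pics/s_s.png

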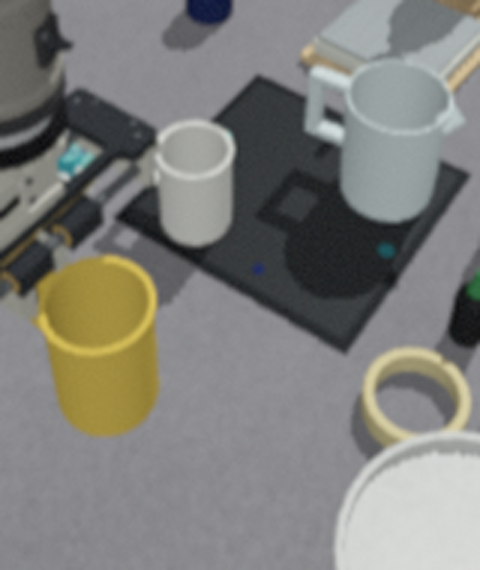

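```bash
python3 -m crank '[[1,5,0,0,0,-6,0],[2,10.5,0,0,0,-12,0],[3,16,0,0,0,-18,0],[4,21.5,0,0,0,-24,0],[5,27,0,0,0,-30,0]]';python3 -m crank '[[0,0,0,0,0,0,0]]';python3 -c "
from h import *
go([0.535,0.046,0.23],225)"
```

```text
time: 33.88
tool_pos: [0.5269, -0.1182, 0.2375]
tool_rot: [3.141, 0.003, -2.721]
contact_force: [1.7, -0.5, -2.5]
opening: 0.0122
time: 34.0
tool_pos: [0.5269, -0.1163, 0.2379]
tool_rot: [3.14, 0.003, -2.719]
contact_force: [0.6, -0.9, -2.3]
opening: 0.0119
t 34.0 p [ 0.5269 -0.1163  0.2379] rpy [ 179.9    0.2 -155.8] f [ 0.6 -0.9 -2.3] open 0.0119 q6 -2.36
shift cm [-7.4  14.47  0.84]
turn [  0.1   0.2 -20.8]
```

```bash
python3 -m crank '[[-2,4,0,0,0,-9,0],[-4,8,0,0,0,-18,0],[-6,12,0.4,0,0,-28,0],[-7.4,14.5,0.8,0,0,-38,0],[-7.4,14.5,0.8,0,0,-48,0]]';python3 -m crank '[[0,0,0,0,0,-3,0],[0,0,0,0,0,-3,0]]';python3 -c "
from h import *
go([0.555,0.08,0.15],261.7)"
```

```text
time: 34.62
tool_pos: [0.5365, 0.0435, 0.2296]
tool_rot: [-3.14, 0.001, -1.879]
contact_force: [-0.5, -0.3, -1.1]
opening: 0.0116
time: 34.88
tool_pos: [0.5368, 0.0416, 0.2302]
tool_rot: [-3.139, 0.001, -1.836]
contact_force: [0.2, 0.5, -2.0]
opening: 0.0115
t 34.88 p [0.5368 0.0416 0.2302] rpy [-1.798e+02  1.000e-01 -1.052e+02] f [ 0.2  0.5 -2. ] open 0.0115 q6 -2.94
shift cm [-4.17 -0.72  8.02]
turn [-0.2  0.1 -6.9]
```

```bash
python3 -m crank '[[-2,-0.4,2,0,0,-2,0],[-4.2,-0.7,5,0,0,-5,0],[-4.2,-0.7,8,0,0,-6.9,0],[-4.2,-0.7,8,0,0,-6.9,0]]';python3 -m crank '[[0,0,0,0,0,0,0]]';python3 -c "
from h import *
go([0.5683,0.174,0.130],261.7)
w=read_camera('wrist');cv2.imwrite('pics/t_w.png',w['frame'][:,:,::-1])
t=read_camera('scene');zoom(t,220,80,160,150,4,'t_s.png')"
```

```text
time: 35.38
tool_pos: [0.5534, 0.0817, 0.1479]
tool_rot: [3.14, 0.0, -1.713]
contact_force: [-0.4, 0.8, -1.8]
opening: 0.0117
time: 35.5
tool_pos: [0.5557, 0.0812, 0.1517]
tool_rot: [-3.136, 0.001, -1.714]
contact_force: [0.8, -0.2, -1.5]
opening: 0.0115
t 35.5 p [0.5557 0.0812 0.1517] rpy [-1.797e+02  1.000e-01 -9.820e+01] f [ 0.8 -0.2 -1.5] open 0.0115 q6 -2.99
shift cm [-9.36  0.09  2.18]
turn [-0.3  0.1  0.1]
```

View pics/t_s.png

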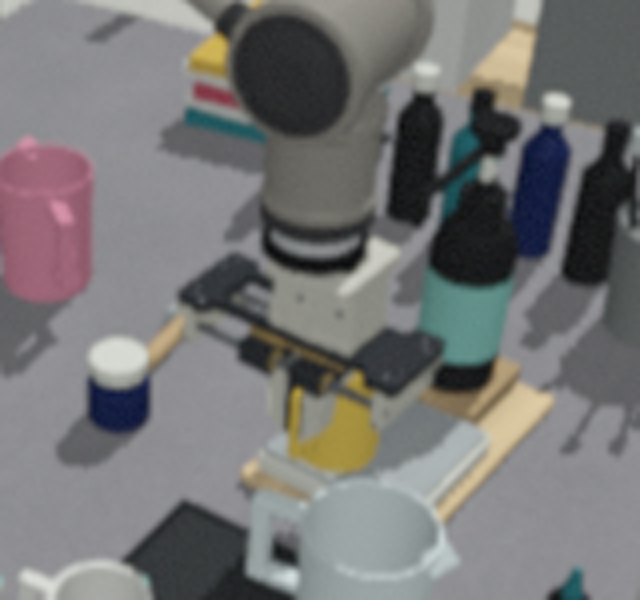

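```bash
python3 -m crank '[[-2,-0.1,1,0.2,0,0,0],[-4.5,-0.1,2,0.2,0,0,0],[-7,-0.1,2,0.2,0,0,0],[-9,-0.1,2,0.2,0,0,0],[-9.5,-0.1,2,0.2,0,0,0]]';python3 -m crank '[[0,0,0,0,0,0,0],[0,0,0.5,0,0,0,0],[0,0,1.0,0,0,0,0],[0,0,1.4,0,0,0,0],[0,0,1.6,0,0,0,0]]';python3 -c "
from h import *
go([0.57,0.1755,0.1121],261.7)"
```

```text
time: 36.22
tool_pos: [0.5699, 0.1765, 0.1316]
tool_rot: [-3.132, 0.002, -1.712]
contact_force: [-0.4, -0.4, -2.7]
opening: 0.0114
time: 36.85
tool_pos: [0.5698, 0.1747, 0.1151]
tool_rot: [-3.134, 0.001, -1.714]
contact_force: [0.2, -0.3, -2.6]
opening: 0.0119
t 36.85 p [0.5698 0.1747 0.1151] rpy [-1.795e+02  1.000e-01 -9.820e+01] f [ 0.2 -0.3 -2.6] open 0.0119 q6 -2.83
shift cm [-0.09 -0.    0.3 ]
turn [-0.5  0.1  0.1]
```

```bash
python3 -m crank '[[-0.1,0,0.2,-0.4,0,0,0],[-0.1,0,0.35,-0.4,0,0,0],[-0.1,0,0.4,-0.4,0,0,0]]';python3 -c "
from h import *
go([0.57,0.1755,0.1121],261.7)"
```

```text
time: 37.22
tool_pos: [0.5705, 0.1759, 0.1122]
tool_rot: [-3.139, 0.002, -1.714]
contact_force: [-1.4, -1.5, 4.6]
opening: 0.012
t 37.23 p [0.5705 0.1759 0.1122] rpy [-1.798e+02  1.000e-01 -9.820e+01] f [-1.4 -1.5  4.6] open 0.012 q6 -2.83
shift cm [0.04 0.04 0.01]
turn [-0.2  0.1  0.1]
```

Seated. Release, back off, rise.

```bash
python3 -m crank '[[0,0,-0.1,0,0,0,0.3],[0,0,-0.1,0,0,0,0.6],[0,0,-0.1,0,0,0,1],[0,0,-0.1,0,0,0,1],[0,0,-0.1,0,0,0,1]]';python3 -m crank '[[0,0,-0.1,0,0,0,1],[1,0,-0.1,0,0,0,1],[4,0,-0.2,0,0,0,1],[8,0,-1,0,0,0,1],[8,0,-6,0,0,0,1]]'
python3 -m crank '[[0,0,-5,0,0,0,0],[0,0,-10,0,0,0,0],[0,0,-15,0,0,0,0],[0,0,-19.5,0,0,0,0],[0,0,-19.5,0,0,0,0]]'
python3 -c "
from h import *
go([0.5935,0.3468,0.36],261.7)
t=read_camera('top');zoom(t,100,90,150,130,5,'u_t.png')
t=read_camera('scene');zoom(t,220,80,160,150,4,'u_s.png')"
```

```text
time: 37.85
tool_pos: [0.5701, 0.1759, 0.1125]
tool_rot: [-3.14, 0.001, -1.714]
contact_force: [-0.1, 0.2, 0.1]
opening: 0.0572
time: 38.48
tool_pos: [0.5563, 0.0935, 0.1701]
tool_rot: [3.135, -0.001, -1.717]
contact_force: [0.5, 0.3, -0.1]
opening: 0.0916
time: 39.1
tool_pos: [0.5592, 0.0959, 0.3715]
tool_rot: [-3.132, 0.003, -1.714]
contact_force: [0.1, -0.8, -0.1]
opening: 0.0466
t 39.1 p [0.5592 0.0959 0.3715] rpy [-1.794e+02  1.000e-01 -9.820e+01] f [ 0.1 -0.8 -0.1] open 0.0466 q6 -2.96
shift cm [-25.32   0.19   1.22]
turn [-0.6  0.1  0.1]
```

View pics/u_t.png

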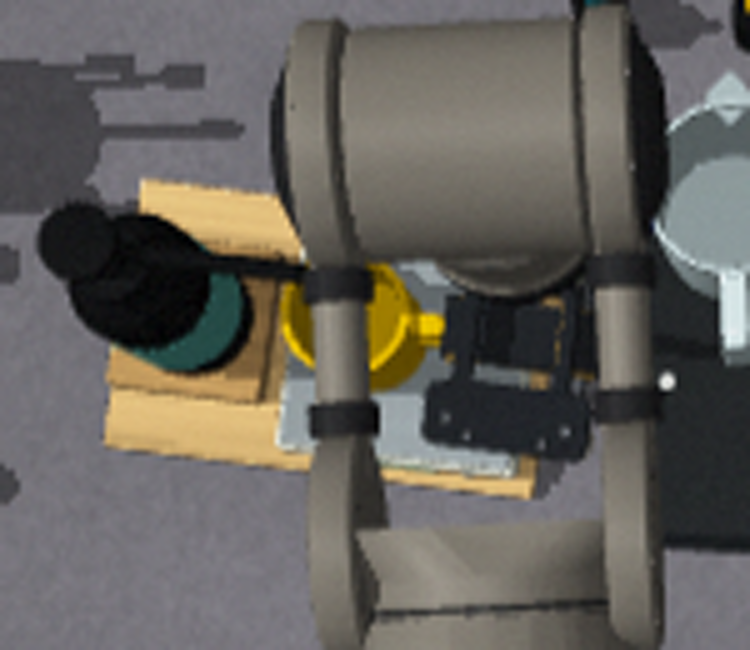

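View pics/u_s.png

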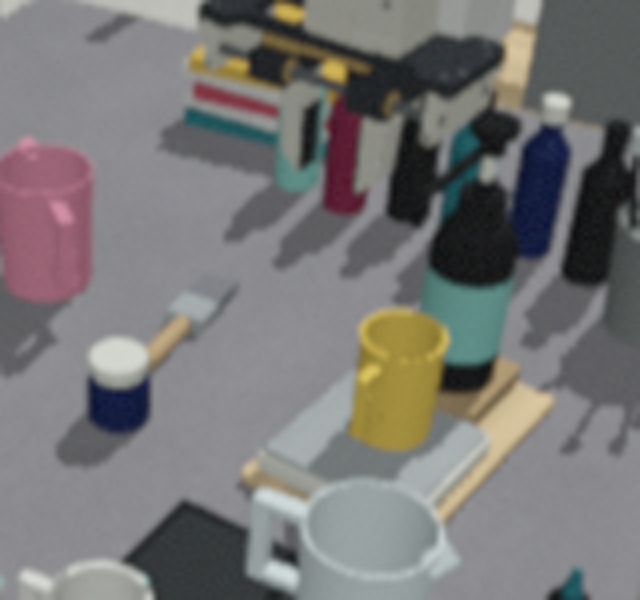

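```bash
python3 -m crank '[[-5,0.1,0,-0.5,0,0,0],[-10.5,0.2,0,-0.5,0,0,0],[-16,0.2,0,-0.5,0,0,0],[-21,0.2,0,-0.5,0,0,0],[-25.3,0.2,1,-0.5,0,0,0]]'
python3 -m crank '[[0,0,0,0,0,0,0],[0,0,0,0,0,0,0],[0,0,0,0,0,0,0]]'
python3 -c "
from h import *
go([0.5935,0.3465,0.30],261.7)"
```

```text
time: 39.83
tool_pos: [0.5922, 0.3488, 0.3559]
tool_rot: [3.133, 0.0, -1.713]
contact_force: [1.3, -0.5, -0.0]
opening: 0.0004
time: 40.2
tool_pos: [0.5926, 0.3458, 0.358]
tool_rot: [3.135, 0.001, -1.715]
contact_force: [-0.9, -0.1, 0.3]
opening: 0.0007
t 40.2 p [0.5926 0.3458 0.358 ] rpy [ 1.796e+02  1.000e-01 -9.830e+01] f [-0.9 -0.1  0.3] open 0.0007 q6 -2.58
shift cm [-0.08 -0.12  5.8 ]
turn [0.4 0.1 0. ]
```

```bash
python3 -m crank '[[-0.1,0,2,0.4,0,0,0],[-0.1,-0.1,4,0.4,0,0,0],[-0.1,-0.1,5.5,0.4,0,0,0],[-0.1,-0.1,6.5,0.4,0,0,0],[-0.1,-0.1,7.3,0.4,0,0,0]]'
python3 -m crank '[[0,0,0.4,0,0,0,0],[0,0,0.7,0,0,0,0],[0,0,0.9,0,0,0,0],[0,0,1.0,0,0,0,0],[0,0,1.0,0,0,0,0]]'
python3 -c "
from h import *
go([0.5935,0.3465,0.279],261.7)"
```

```text
time: 40.83
tool_pos: [0.5933, 0.3467, 0.2869]
tool_rot: [-3.139, 0.002, -1.715]
contact_force: [-3.5, -2.6, 9.3]
opening: -0.0001
time: 41.45
tool_pos: [0.5933, 0.3468, 0.2792]
tool_rot: [-3.137, 0.003, -1.715]
contact_force: [-4.5, -3.7, 14.8]
opening: 0.0002
t 41.45 p [0.5933 0.3468 0.2792] rpy [-179.8    0.2  -98.3] f [-4.5 -3.7 14.8] open 0.0002 q6 -2.58
shift cm [ 0.02 -0.02  0.02]
turn [-0.2  0.2  0. ]
```

```bash
python3 -m crank '[[0,0,0.15,0,0,0,0],[0,0,0.25,0,0,0,0],[0,0,0.25,0,0,0,0],[0,0,0.25,0,0,0,0]]'
python3 -c "
from h import *
go()"
python3 -m crank '[[0,0,-2,0,0,0,0],[0,0,-4,0,0,0,0],[0,0,-9,0,0,0,0],[0,0,-9,0,0,0,0.5],[5,0,-9,0,0,0,1]]'; python3 -m crank '[[6,0,0,0,0,0,1],[12,0,0,0,0,0,1],[17,0,0,0,0,0,1],[20.5,0,0,0,0,0,1],[20.5,0,0,0,0,0,1]]';python3 -m crank '[[0,0,0,0,0,0,1],[0,0,0,0,0,0,1],[0,0,0,0,0,0,1]]'
python3 -c "
from h import *
go([0.5569,0.095,0.113],261.7)
t=read_camera('scene');cv2.imwrite('pics/v_s.png',cv2.resize(t['frame'][60:330,150:390,::-1],None,fx=2.2,fy=2.2,interpolation=2))
w=read_camera('wrist');cv2.imwrite('pics/v_w.png',w['frame'][:,:,::-1])"
```

```text
time: 41.95
tool_pos: [0.5933, 0.3468, 0.2791]
tool_rot: [-3.135, 0.004, -1.715]
contact_force: [-7.5, -4.7, 23.3]
opening: 0.0004
t 41.95 p [0.5933 0.3468 0.2791] rpy [-179.6    0.2  -98.3] f [-7.5 -4.7 23.3] open 0.0004 q6 -2.58
time: 42.58
tool_pos: [0.5858, 0.2996, 0.3608]
tool_rot: [3.141, 0.002, -1.711]
contact_force: [1.2, -1.8, -0.4]
opening: 0.0161
time: 43.2
tool_pos: [0.5561, 0.0929, 0.3618]
tool_rot: [3.141, 0.001, -1.718]
contact_force: [0.6, 0.2, -1.3]
opening: 0.0659
time: 43.58
tool_pos: [0.5567, 0.0965, 0.3617]
tool_rot: [3.141, 0.001, -1.712]
contact_force: [0.7, 0.6, 0.3]
opening: 0.0909
t 43.58 p [0.5567 0.0965 0.3617] rpy [ 1.80e+02  1.00e-01 -9.81e+01] f [0.7 0.6 0.3] open 0.0909 q6 -2.96
shift cm [ 0.18 -0.05 24.87]
turn [0.  0.1 0.2]
```

View pics/v_s.png

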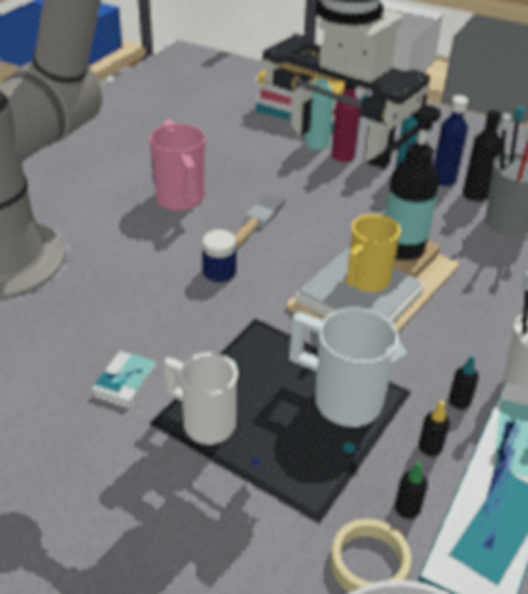

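View pics/v_w.png

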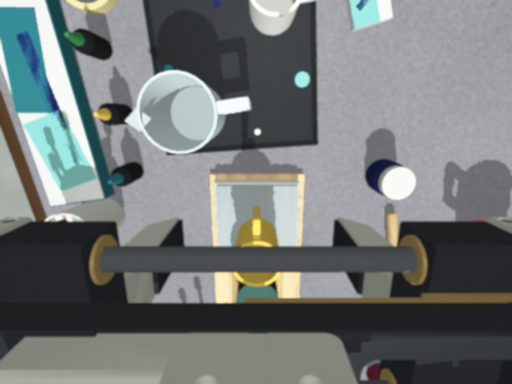

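```bash
python3 -m crank '[[0.2,0,6,0,0,0,1],[0.2,0,12,0,0,0,1],[0.2,0,18,0,0,0,1],[0.2,0,23,0,0,0,1],[0.2,0,24.8,0,0,0,1]]';python3 -m crank '[[0,0,0,0,0,0,1],[0,0,0,0,0,0,1]]'
python3 -c "
from h import *
go([0.5703,0.1757,0.1124],261.7)"
```

```text
time: 44.3
tool_pos: [0.5546, 0.0943, 0.1105]
tool_rot: [3.136, 0.0, -1.713]
contact_force: [-0.4, -0.1, 0.2]
opening: 0.0921
time: 44.55
tool_pos: [0.5572, 0.0942, 0.115]
tool_rot: [-3.14, 0.002, -1.713]
contact_force: [-0.3, -1.5, 0.1]
opening: 0.0918
t 44.55 p [0.5572 0.0942 0.115 ] rpy [-1.799e+02  1.000e-01 -9.820e+01] f [-0.3 -1.5  0.1] open 0.0918 q6 -2.97
shift cm [-8.25 -0.14  0.28]
turn [-0.1  0.1  0.1]
```

```bash
python3 -m crank '[[-3,-0.1,0.2,0,0,0,1],[-6,-0.1,0.2,0,0,0,1],[-8.2,-0.1,0.2,0,0,0,0.5],[-8.2,-0.1,0.2,0,0,0,0],[-8.2,-0.1,0.2,0,0,0,0]]' 50;python3 -m crank '[[0,0,0,0,0,0,0],[0,0,0,0,0,0,0],[0,0,0,0,0,0,0],[0,0,0,0,0,0,0],[0,0,0,0,0,0,0]]'
python3 -m crank '[[0,0,0,0,0,0,0],[0,0,0,0,0,0,0],[0,0,0,0,0,0,0]]'
python3 -m crank '[[0,0,-1,0,0,0,0],[0,0,-2.5,0,0,0,0],[3,0,-2.5,0,0,0,0],[6,0,-2.5,0,0,0,0],[9,0,-4,0,0,0,0]]';python3 -m crank '[[0,0,-4,0,0,10,0],[0,0,-9,0,0,20,0],[0,0.5,-10,0,0,30,0],[1,1.5,-10,0,0,40,0],[2,2.5,-10,0,0,50,0]]'
python3 -c "
from h import *
go([0.445,-0.01,0.19],180)"
```

```text
time: 45.18
tool_pos: [0.5691, 0.1746, 0.1124]
tool_rot: [-3.141, 0.001, -1.714]
contact_force: [0.2, -0.1, -0.1]
opening: 0.0664
time: 45.8
tool_pos: [0.5691, 0.175, 0.112]
tool_rot: [3.142, 0.001, -1.714]
contact_force: [-0.2, -0.2, 0.8]
opening: 0.0167
time: 46.18
tool_pos: [0.5691, 0.175, 0.1121]
tool_rot: [-3.142, 0.001, -1.714]
contact_force: [0.6, 0.2, -0.5]
opening: 0.0117
time: 46.8
tool_pos: [0.5556, 0.0851, 0.1523]
tool_rot: [3.14, 0.001, -1.713]
contact_force: [1.4, 0.5, -1.9]
opening: 0.0116
time: 47.42
tool_pos: [0.5283, 0.0695, 0.2532]
tool_rot: [3.141, 0.002, -2.592]
contact_force: [0.4, -0.7, -2.1]
opening: 0.0117
t 47.42 p [0.5283 0.0695 0.2532] rpy [ 1.800e+02  1.000e-01 -1.485e+02] f [ 0.4 -0.7 -2.1] open 0.0117 q6 -2.13
shift cm [11.27 -2.42  6.3 ]
turn [ 0.   0.1 31.5]
```

```bash
python3 -m crank '[[4,-0.8,0,0,0,8,0],[8,-1.5,0,0,0,16,0],[11.5,-2,0,0,0,24,0],[11.5,-2,3,0,0,31.4,0],[11.5,-2,6,0,0,31.4,0]]';python3 -m crank '[[0,0,0,0,0,0,0],[0,0,0,0,0,0,0]]'
python3 -c "
from h import *
go([0.433,0.0,0.0775],180)
t=read_camera('scene');zoom(t,200,150,160,150,4,'x_s.png')"
```

```text
time: 48.05
tool_pos: [0.4417, -0.0084, 0.1927]
tool_rot: [3.141, 0.003, -3.137]
contact_force: [0.8, 1.0, -2.0]
opening: 0.0118
time: 48.3
tool_pos: [0.4423, -0.0081, 0.1932]
tool_rot: [3.141, 0.002, -3.134]
contact_force: [0.8, -0.8, -1.4]
opening: 0.0119
t 48.3 p [ 0.4423 -0.0081  0.1932] rpy [ 1.799e+02  1.000e-01 -1.796e+02] f [ 0.8 -0.8 -1.4] open 0.0119 q6 -1.77
shift cm [ 0.95  0.8  11.57]
turn [0.1 0.1 0.4]
```

View pics/x_s.png

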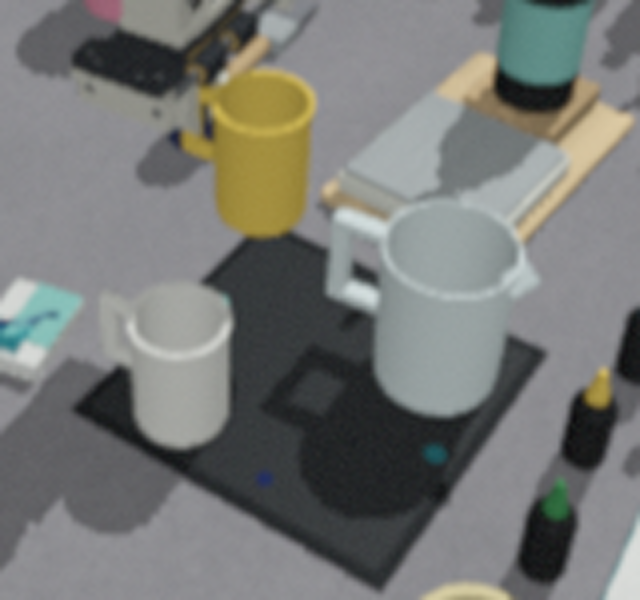

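```bash
python3 -m crank '[[0.9,0.8,4,0,0,0,0],[0.9,0.8,8,0,0,0,0],[0.9,0.8,10.5,0,0,0,0],[0.9,0.8,11,0,0,0,0],[0.9,0.8,11.2,0,0,0,0]]';python3 -m crank '[[0,0,0.1,0,0,0,0],[0,0,0.3,0,0,0,0],[0,0,0.4,0,0,0,0]]'
python3 -c "
from h import *
go([0.433,0.0,0.0770],180)"
```

```text
time: 48.98
tool_pos: [0.4335, -0.0, 0.0808]
tool_rot: [3.141, 0.002, -3.134]
contact_force: [-0.8, -0.4, -2.0]
opening: 0.0118
time: 49.35
tool_pos: [0.4328, 0.0, 0.0769]
tool_rot: [3.141, 0.002, -3.134]
contact_force: [-6.6, 0.8, 19.1]
opening: 0.0114
t 49.35 p [0.4328 0.     0.0769] rpy [ 1.799e+02  1.000e-01 -1.796e+02] f [-6.6  0.8 19.1] open 0.0114 q6 -1.76
shift cm [-0.02 -0.   -0.01]
turn [0.1 0.1 0.4]
```

```bash
python3 -m crank '[[0,0,-0.1,0,0,0,0.3],[0,0,-0.1,0,0,0,0.6],[0,0,-0.1,0,0,0,1],[0,0,-0.1,0,0,0,1],[0,0,-0.1,0,0,0,1]]';python3 -m crank '[[0,0,-0.1,0,0,0,1],[0,0,-0.1,0,0,0,1],[0,0,-4,0,0,0,1],[0,0,-9,0,0,0,1],[0,0,-15,0,0,0,1]]';python3 -m crank '[[0,-5,-3,0,0,0,1],[0,-11,-6,0,0,0,1],[0,-17,-6,0,0,0,1],[0,-23,-6,0,0,0,1],[0,-29,-6,0,0,0,1]]';python3 -m crank '[[0,-5,0,0,0,0,1],[0,-9,0,0,0,0,1],[0,-9,0,0,0,0,1]]';python3 -c "
from h import *
go()
t=read_camera('scene');zoom(t,200,120,160,170,3.5,'y_s.png')
t=read_camera('top');zoom(t,100,90,220,130,3.6,'y_t.png');cv2.imwrite('pics/y_tf.png',t['frame'][:,:,::-1])"
```

```text
time: 49.98
tool_pos: [0.4324, 0.0001, 0.0767]
tool_rot: [3.14, -0.0, -3.134]
contact_force: [0.4, -0.2, 0.8]
opening: 0.0573
time: 50.6
tool_pos: [0.4317, -0.0, 0.2279]
tool_rot: [3.14, -0.002, -3.134]
contact_force: [1.6, 0.5, -0.0]
opening: 0.0917
time: 51.22
tool_pos: [0.4342, -0.2922, 0.2866]
tool_rot: [3.14, 0.001, -3.135]
contact_force: [1.2, 0.2, 0.5]
opening: 0.0922
time: 51.6
tool_pos: [0.4345, -0.3825, 0.2852]
tool_rot: [3.14, -0.001, -3.138]
contact_force: [0.4, -0.1, -0.4]
opening: 0.092
t 51.6 p [ 0.4345 -0.3825  0.2852] rpy [ 179.9   -0.  -179.8] f [ 0.4 -0.1 -0.4] open 0.092 q6 -2.43
```

View pics/y_s.png

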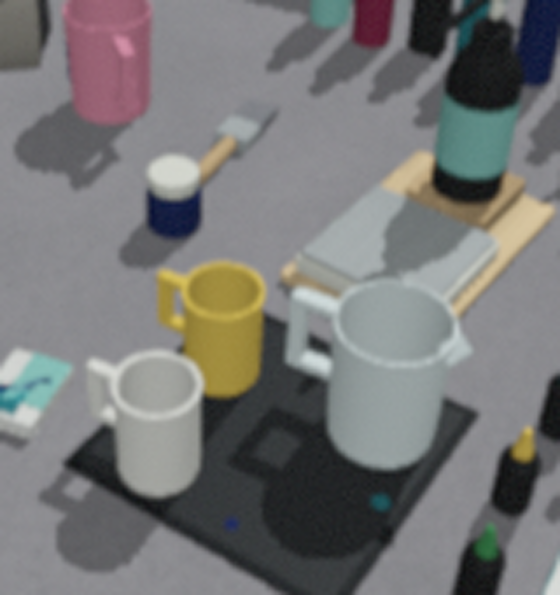

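View pics/y_t.png

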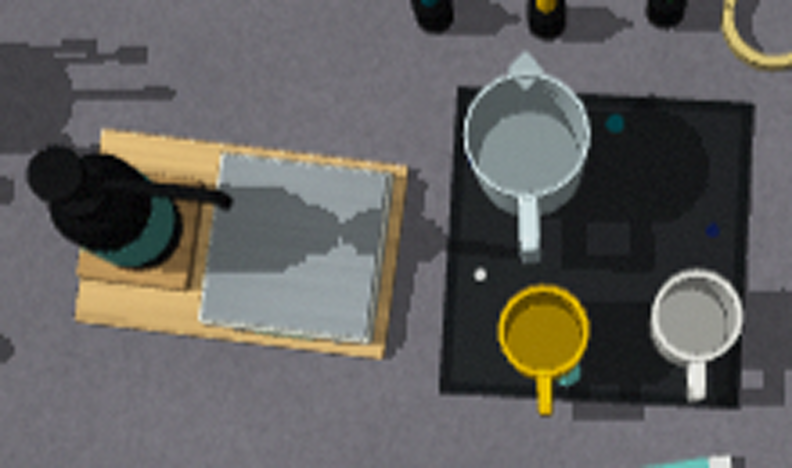

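View pics/y_tf.png

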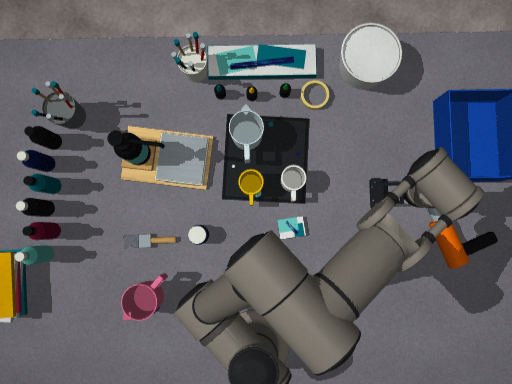

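```bash
python3 -c "
from h import *
t=read_camera('top')
T=lambda p:((p[0]+.5)/3.6-.5+100,(p[1]+.5)/3.6-.5+90)
M=np.array([plane(t,T(p),.003)[:2] for p in[(459,86),(754,104),(740,408),(440,393)]],np.float32)
for n,p,z,r in(('jug',(527,142),.133,.046),('yellow',(544,331),.103,.034),('white',(697,317),.103,.034)):
    c=plane(t,T(p),z); print(n,c.round(4),'margin',cv2.pointPolygonTest(M.reshape(-1,1,2),(float(c[0]),float(c[1])),True)-r)
go()"
```

```text
jug [0.6419 0.0123 0.133 ] margin 0.020484094589876684
yellow [0.4921 0.0013 0.103 ] margin 0.015094617190089442
white [ 0.5015 -0.1234  0.103 ] margin 0.014014439374864046
t 51.75 p [ 0.4352 -0.3792  0.2861] rpy [ 179.9   -0.  -179.6] f [-0.1  0.3  0.1] open 0.0918 q6 -2.43
```

```bash
python3 -c "
from cell import robot
print(robot.hand_in())"
```

```text
the job is handed in; nothing more can be done
None
```

I moved the jug to the mat, then dosed the white mug and the yellow mug in that order, and handed the job in at about 52 s. The blue and black mugs were not on the table.

- **Dosing:** each mug stood under the spout. The white mug measured about 2–3 mm off the nozzle. I compared the yellow one only by eye, after nudging its placing spot by about 2 mm to correct for that offset. I pressed the pump head down until the force rose to about 23 N with no further travel, against a spring force of 11 N at the stop. After both presses the pictures showed the pump up again.
- **Final check:** in the last pictures the jug and both mugs stand upright on the mat. The feet are inside the mat edge by about 20 mm (jug), 15 mm (yellow) and 14 mm (white). The pump was up, the bystanders looked unmoved by eye, and the gripper was clear of everything.
- **Disagreements:**
  - My first two-view height for the jug rim (148 mm) and the pump top (282 mm) came out below the given 168 and 290 mm. The wrist view and the contact forces supported the given values.
  - The white mug's set-down was firm, with about 46 N on the wrist for a moment; the limit is 120 N.
  - I saw no knock to any of the vessels.

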